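# Loosen the knurled locking ring of a filter cell by counted turns

## Task

The filter cell's membrane is due for a change, so loosen its knurled locking ring with a fingertip against the rim, rolling it anticlockwise seen from above: bring the raised pip on the ring to the fixed pointer, then give it two full turns more and stop with the pip at the pointer again, and no farther, or the threads let go. Do not touch the sight glass in the middle, grasp nothing, and leave the vials and the dish beside the cell where they stand.

Things in the scene. Friction and masses are not known exactly. Their poses are not given: they have to be found in the camera images.
- filter_cell: Metal cell bolted to the bench (fixed), grey base plate 130 x 110 x 10 mm, 88 mm high in all. Origin: centre of its underside, on the vertical axis of the round body (36 mm radius, up to z = 54 mm, thin hose stubs at +y and -y at z = 34 mm, out to 66 mm). A fixed steel boss, 28 mm radius, rises through the ring to z = 83 mm; its black pointer points to the cell's -x.
- ring_axis (a point): On the cell's axis, 57 mm above the bench: underside of the ring at joint 0. The ring is a flat aluminium disc 16 mm thick (rim 57 to 73 mm above the bench) that rises 1.5 mm a turn; core radius 42 mm, 36 upright ridges 3.6 mm wide with crests at 46 mm. It turns in place and stays where left; needs 0.07 N m: a fingertip pressed to the rim (3 to 10 N) and moved along it carries it.
- locking_ring (a joint): Angle of the locking ring in rad, growing anticlockwise seen from above (loosening). 0: the pip is at the pointer for the first time; 6.28: there again after one full turn; 12.57: after two. At the start it is clamped with the pip 0.5 to 1.8 rad before the pointer (negative value).
- pip (a point): Top of the black pip, 5.6 mm wide and 2.5 mm high, on the ring's upper face at 37 mm radius; turns with the ring.
- pointer_tip (a point): Tip of the black fixed pointer at the boss's edge, 35 mm from the axis and 80 mm above the bench.
- sight_glass: Slightly domed round glass, 48 mm wide and 5 mm high, on top of the boss; origin at its underside, 83 mm above the bench. Not to be touched.
- vial_a: Bystander: small reagent vial with a grey cap, 23 mm wide, 43 mm high, standing loose beyond the cell. Origin under its centre.
- vial_b: Bystander: another such vial, 23 x 43 mm, loose, beyond the cell to the left. Origin under its centre.
- petri_dish: Bystander: petri dish 91 mm wide, 15 mm high, loose, to the right of the cell. Origin under its centre.

How it is judged:
By the outcome, as a careful person would: the job done as asked, in the order asked, and still so for the second after the job is handed in, with the robot touching nothing.
It also fails if it takes over 61 s, if anything falls off the work surface, if the arm or the gripper's body presses on something with over 40 N, if the wrist force passes 120 N, or if a joint passes its speed limit or range.

## Robot

A 7-joint arm with a two-finger parallel gripper is mounted at the origin on a cart in front of the work surface, level with it; the furniture and walls round the work are solid. World frame = base frame: x ahead of the robot, y to its left, z up, the work surface at z = 0. Lengths are in m, angles in rad, forces in N, time in s.
With the tool pointing down it reaches from about 0.4 to 0.875 m from the base axis. Payload 19.3 kg.
Tool frame: the origin (TCP) lies midway between the tips of the shut fingers; the grasp point (between the pads) lies 19 mm behind it (bot.tcp_to_grasp is the distance from the TCP to the grasp point, in m); z points along the fingers, y is the direction in which the jaws open and shut (so a half turn about z gives the same grasp; the last joint's range is limited). The gripper opens to 85 mm and grips with 20 to 120 N. Pads are 22 mm wide; open, the fingers measure 114 mm over their backs; the gripper's body (76 mm by 85 mm) begins 54 mm behind the grasp point. The pads swing forward as they close: fully open they stand 13 mm farther back than shut.
Start: joints at [-1.363, 0.521, -0.036, 1.599, 0.021, 1.021, -0.113], TCP at [0.171, 0.601, 0.231] pointing down, gripper open.
Joint ranges: [-2.91, 2.91], [-0.3, 2.13], [-1.5, 1.42], [0.17, 2.43], [-1.26, 4.41], [0.16, 1.93], [-2.52, 2.52]. Speed limits (rad/s): [1.89, 1.89, 2.39, 2.39, 3.01, 3.01, 3.01].

## Interface

Orientations are given as [roll, pitch, yaw] about the fixed x, y, z axes, in that order (R = Rz(yaw) Ry(pitch) Rx(roll)).
In Python, from workcell import bot gives the robot as it stands. The module is installed in compiled form; this text tells all that it offers.
- The arm moves only by the tool drive_tool, never from a script. Its argument "series" is a list of rows, each a list of 5 numbers: the opening in per cent of the stroke, from 0 (shut) to 100 (fully open), then the shift along the world's x, y, z in m, then the turn about the world's z in rad. A call has 1 to 12 rows; each row shifts and turns the pose as measured when the row begins; what a row does not reach is not made up. A row lasts 1/10 s, in which the tool goes at most 50 mm and 8.59 degrees, less where a joint would pass 70% of its speed; a pose out of reach is approached as far as the arm can. A call with a gripper value outside its range is refused whole. The fingers move at their own pace and stop on an object; "newtons" is the grip in N (left out, the last holds). Time passes only in rows, so rows that do not move let the fingers close. It gives the time, the measured TCP pose, the force and the opening at its end, in the units of the state.
- bot.observe(): the state, without advancing time (a new reading comes with each control period).
- bot.grab_frame(name): name is "scene" or "side" or "wrist"; returns the picture (400x640x3 uint8, red, green, blue); there is no depth.
- bot.camera_info(name): a dict with "fx", "fy", "cx", "cy" (pixels), "cam_to_world" (4x4, takes a point from camera to world coordinates). Camera axes: x right, y down, z forward; pixel columns grow to the right and rows downward; lengths in m; the calibration is good to about 2 mm. A picture is of the moment at which its call begins: read the wrist's pose just before it. camera_info takes no time and is no camera call; for the wrist camera it gives the pose at the moment of the call.
- bot.job_done(): hands the job in, once; it reports no verdict.
Trained networks look in the newest picture that a camera, given by its name, has taken for a name from the list of things; names that differ only in an ending like _2 or _b are one class to them, and where a whole thing is asked for, a point or a joint stands for the part that bears it (a point fixed in the world has none). Each returns a list of dicts, best first, with "conf" (0 to 1); they miss things now and then, are a little off and sometimes report something else, mostly with a low value. They report only what shows in the picture. A call takes as long as a camera call.
- bot.masks_of(camera, target): "mask" (400x640 bool, what is visible of it) and "point" ([column, row] in pixels, amid what is visible of it).
The state is a dict: "clock": time; "qpos": joint angles; "qd": joint speeds; "joint_efforts": joint torques, N m; "position": TCP position; "tool_rot": TCP orientation; "force": force on the tool from outside, world axes, zero at the start; "moment": the same for the moment, N m; "grip_width": finger opening in m.
Only numpy, scipy, OpenCV 4.12 (cv2) and the standard library are available. Lean on these libraries where they do the work, as an engineer would, in place of code of your own. Each camera call takes 0.05 s, during which the arm holds its last target.

## Working session

There is one attempt and no reset: what is moved stays moved. The work goes in short steps, Python scripts to look and compute and a tool call to move; the robot and the scene stay as the last step left them, time stands still between calls to the robot, and variables do not carry over. Pictures are saved under pics/ and viewed, and the job is handed in when it is done.

Besides the shell and the picture viewer there is one more tool, called after ">>>" in YAML: its name, and indented under it one key for each argument. drive_tool: Moves the arm, as the interface text tells. Its arguments: {"type":"object","properties":{"series":{"type":"array","items":{"type":"array","items":{"type":"number"}}},"newtons":{"type":"number"}},"required":["series"]}

```bash
mkdir -p pics; python3 - <<'E'
from workcell import bot
import cv2
s=bot.observe(); print({k:s[k] for k in s})
for n in ["scene","side"]:
    f=bot.grab_frame(n); cv2.imwrite(f"pics/{n}0.png",f[:,:,::-1])
    c=bot.camera_info(n); print(n,c)
E
```

```text
{'clock': 0.0, 'qpos': array([-1.36318627,  0.52202101, -0.03635561,  1.59999565,  0.02118915,
        1.02108844, -0.1128199 ]), 'qd': array([ 0.00059784,  0.00049579, -0.00127655,  0.00223947,  0.00080136,
        0.00094381, -0.00021069]), 'joint_efforts': array([ 5.58777883e-04, -9.27102613e+01,  1.98003665e+00, -3.69913960e+01,
        1.79074123e-02,  8.46064853e-03,  5.66755347e-06]), 'position': array([0.17133168, 0.60071271, 0.23072548]), 'tool_rot': array([-3.14046601e+00,  5.67539143e-05,  2.86377131e+00]), 'force': array([ 0.486774  , -1.01033368,  0.68983573]), 'moment': array([ 0.00324605,  0.03110886, -0.0119352 ]), 'grip_width': 0.08546443065587944}
scene {'fx': 468.8486161839381, 'fy': 468.8486161839381, 'cx': 318.4446784950905, 'cy': 198.79821137772043, 'cam_to_world': array([[ 0.784542  , -0.32518067,  0.52796911,  0.13264434],
       [-0.61999865, -0.39795889,  0.67618814, -0.37978235],
       [-0.00977331, -0.85783813, -0.51382704,  0.49369463],
       [ 0.        ,  0.        ,  0.        ,  1.        ]])}
side {'fx': 398.73233152981163, 'fy': 398.73233152981163, 'cx': 321.7788402067867, 'cy': 203.2085131922377, 'cam_to_world': array([[ 0.63243409,  0.64358787, -0.43107051,  0.94083375],
       [ 0.77459711, -0.52175215,  0.3574549 , -0.1207429 ],
       [ 0.00514167, -0.55997263, -0.82849515,  0.77752871],
       [ 0.        ,  0.        ,  0.        ,  1.        ]])}
```

View pics/scene0.png

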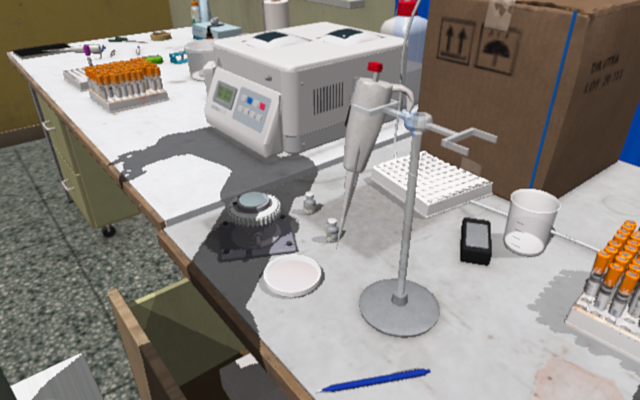

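View pics/side0.png

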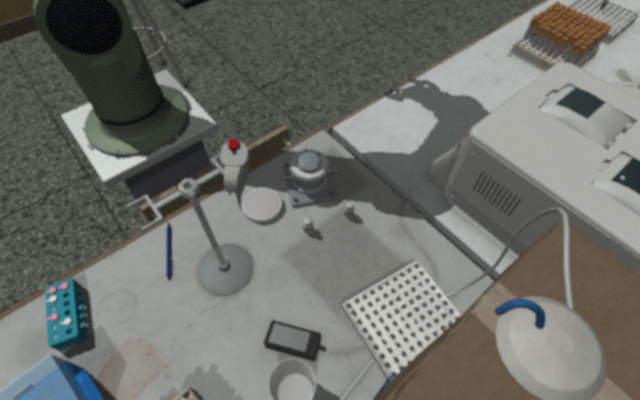

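The scene picture shows the cell at about (255,215), the dish at (292,275), and the vials at (310,205) and (332,230). The side picture shows the cell at about (308,170). Next I'll measure their positions.

```bash
cat > h.py <<'E'
from workcell import bot
import cv2, numpy as np
def proj(n,P,c=None):
    c=c or bot.camera_info(n); T=np.linalg.inv(c["cam_to_world"]); p=T[:3,:3]@np.array(P,float).T.reshape(3,-1)+T[:3,3:]
    return np.c_[c["fx"]*p[0]/p[2]+c["cx"], c["fy"]*p[1]/p[2]+c["cy"]]
def ray(n,px,z,c=None):
    c=c or bot.camera_info(n); T=c["cam_to_world"]; d=T[:3,:3]@np.array([(px[0]-c["cx"])/c["fx"],(px[1]-c["cy"])/c["fy"],1])
    o=T[:3,3]; return o+d*(z-o[2])/d[2]
E
python3 - <<'E'
from h import *
for n in ["scene","side"]:
    f=bot.grab_frame(n)
    for t,z in [("filter_cell",.03),("sight_glass",.085),("locking_ring",.065),("pip",.075),("vial_a",.021),("petri_dish",.008)]:
        for m in bot.masks_of(n,t)[:2]:
            ys,xs=np.where(m["mask"]); 
            print(n,t,round(m["conf"],2),np.round(m["point"]),xs.min(),xs.max(),ys.min(),ys.max(),ray(n,m["point"],z).round(4))
    u=(235,150) if n=="scene" else (250,130)
    x0,y0=(190,170) if n=="scene" else (230,130)
    cv2.imwrite(f"pics/{n}z.png",cv2.resize(f[y0:y0+130,x0:x0+170,::-1],None,fx=4.5,fy=4.5,interpolation=cv2.INTER_CUBIC))
print(bot.observe()["clock"], proj("side",[bot.observe()["position"]]))
E
```

```text
scene filter_cell 0.63 [252. 229.] 219 296 191 260 [0.4554 0.2234 0.03  ]
scene sight_glass 0.61 [254. 200.] 239 266 192 206 [0.4653 0.2251 0.085 ]
scene locking_ring 0.88 [252. 218.] 227 281 196 226 [0.4494 0.2068 0.065 ]
scene pip 0.71 [255. 214.] 226 280 195 226 [0.4512 0.1981 0.075 ]
scene vial_a 0.57 [309. 202.] 305 315 192 213 [0.5953 0.2436 0.021 ]
scene vial_a 0.5 [329. 232.] 325 338 218 242 [0.5626 0.1419 0.021 ]
scene petri_dish 0.84 [291. 275.] 264 320 254 296 [0.4522 0.1028 0.008 ]
side filter_cell 0.62 [307. 180.] 282 336 150 206 [0.4803 0.2159 0.03  ]
side filter_cell 0.18 [313. 170.] 289 328 149 181 [0.4635 0.2458 0.03  ]
side sight_glass 0.6 [309. 164.] 298 318 152 168 [0.4787 0.223  0.085 ]
side locking_ring 0.59 [311. 172.] 289 328 150 181 [0.4891 0.2206 0.065 ]
side locking_ring 0.43 [260. 204.] 242 281 188 222 [0.4875 0.0824 0.065 ]
side pip 0.74 [308. 172.] 289 328 150 182 [0.4902 0.2116 0.075 ]
side pip 0.55 [304. 227.] 303 312 219 234 [0.5977 0.1172 0.075 ]
side petri_dish 0.79 [261. 202.] 242 281 188 222 [0.4483 0.103  0.008 ]
0.8 [[348.42937458 -13.29431795]]
```

```bash
ls pics
```

```text
scene0.png
scenez.png
side0.png
sidez.png
```

View pics/scenez.png

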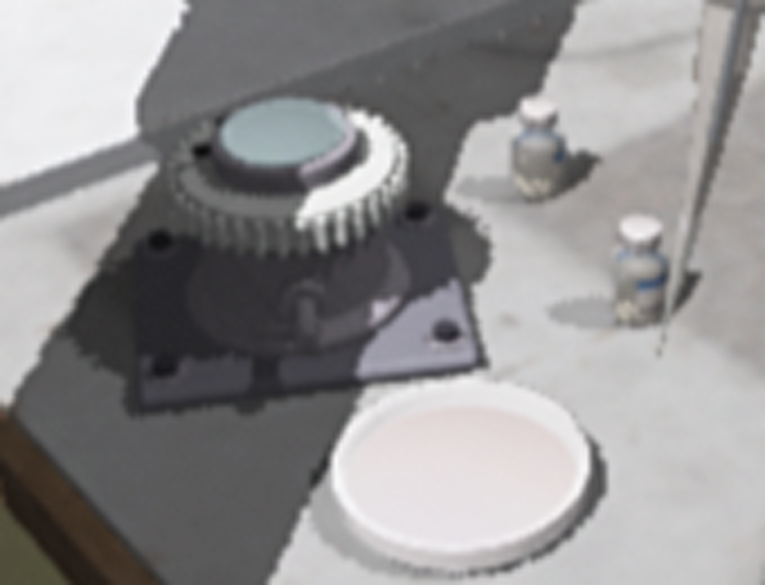

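View pics/sidez.png

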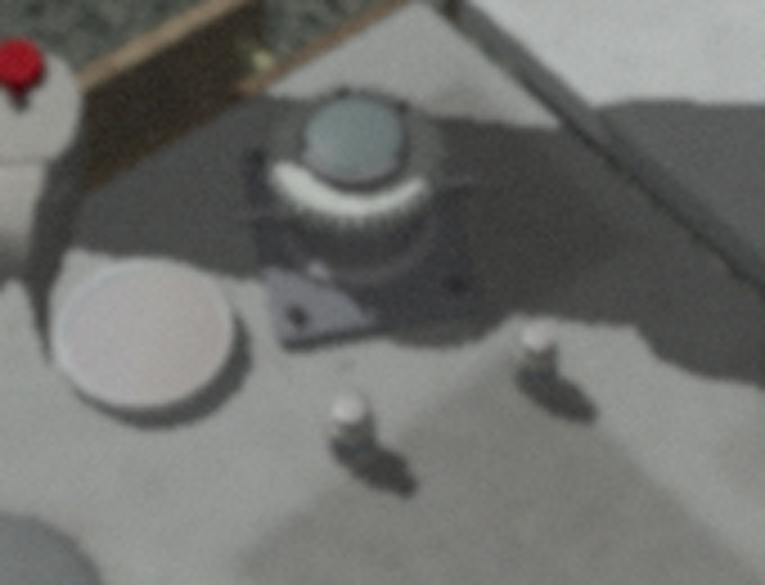

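```bash
python3 - <<'E'
from h import *
def tri(a,b):
    A=[];B=[]
    for n,p in (("scene",a),("side",b)):
        c=bot.camera_info(n);T=c["cam_to_world"];d=T[:3,:3]@np.array([(p[0]-c["cx"])/c["fx"],(p[1]-c["cy"])/c["fy"],1]);d/=np.linalg.norm(d)
        M=np.eye(3)-np.outer(d,d);A.append(M);B.append(M@T[:3,3])
    return np.linalg.lstsq(np.vstack(A),np.hstack(B),rcond=None)[0].round(3)
print("pipette top",tri((375,66),(233,146)),"pole top",tri((412,120),(188,187)),"clamp end",tri((495,138),(140,205)), "glass",tri((253,199.5),(309,160.5)),"base",ray("scene",(400,305),0.01),"pipette tip",tri((338,247),(0,0)))
print("vials",tri((309.5,194),(349.5,205)),tri((332,221),(307,221)))
print(bot.camera_info("wrist"))
f=bot.grab_frame("wrist"); cv2.imwrite("pics/w0.png",f[:,:,::-1])
E
```

```text
pipette top [0.548 0.034 0.335] pole top [ 0.535 -0.046  0.291] clamp end [ 0.542 -0.132  0.304] glass [0.469 0.232 0.081] base [ 0.53520915 -0.05393339  0.01      ] pipette tip [ 0.224 -0.186  0.413]
vials [0.598 0.244 0.038] [0.572 0.144 0.038]
{'fx': 297.7131295299588, 'fy': 297.7131295299588, 'cx': 316.56753464736676, 'cy': 198.4898895711637, 'cam_to_world': array([[ 2.74047464e-01,  9.14177030e-01,  2.98627435e-01,
         9.59190008e-02],
       [ 9.61716164e-01, -2.60472895e-01, -8.51815174e-02,
         6.22882568e-01],
       [-8.66342892e-05,  3.10538610e-01, -9.50560763e-01,
         3.72921444e-01],
       [ 0.00000000e+00,  0.00000000e+00,  0.00000000e+00,
         1.00000000e+00]])}
```

View pics/w0.png

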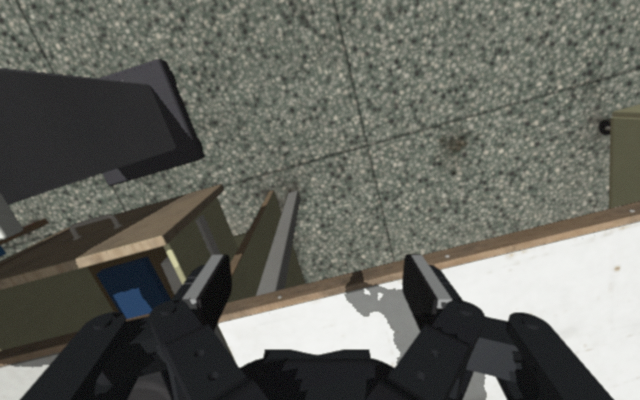

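>>> drive_tool:
  series:
    - [0,0.031,-0.033,0,0]
    - [0,0.031,-0.033,0,0]
    - [0,0.031,-0.033,0,0]
    - [0,0.031,-0.033,0,0]
    - [0,0.031,-0.033,0,0]
    - [0,0.031,-0.033,0,0]
    - [0,0.031,-0.033,0,0]
    - [0,0.031,-0.033,0,0]
    - [0,0.031,-0.033,0,0]
    - [0,0.031,-0.033,0,0]
    - [0,0.031,-0.033,0,0]
    - [0,0.031,-0.033,0,0]
  newtons: 20

```text
clock: 2.05
position: [0.5495, 0.1925, 0.2324]
tool_rot: [3.137, -0.001, 2.875]
force: [0.9, 1.4, 0.6]
grip_width: 0.0
```

```bash
python3 - <<'E'
from h import *
s=bot.observe(); print(s["clock"],s["qpos"].round(3),s["position"],s["tool_rot"],s["grip_width"])
f=bot.grab_frame("wrist"); cv2.imwrite("pics/w1.png",f[:,:,::-1])
print(bot.camera_info("wrist")["cam_to_world"].round(4))
for t,z in [("sight_glass",.085),("locking_ring",.073),("filter_cell",.04),("pip",.075)]:
  for m in bot.masks_of("wrist",t)[:2]:
    ys,xs=np.where(m["mask"]);print(t,round(m["conf"],2),np.round(m["point"]),xs.min(),xs.max(),ys.min(),ys.max(),ray("wrist",m["point"],z).round(4))
E
```

```text
2.05 [-0.497  0.452  0.084  1.721 -0.05   0.968  0.911] [0.54947451 0.19252931 0.23237974] [ 3.13715822e+00 -7.44043021e-04  2.87527690e+00] 3.0610915359428414e-06
[[ 0.2699  0.9144  0.3019  0.4782]
 [ 0.9629 -0.2569 -0.0827  0.2066]
 [ 0.0019  0.313  -0.9498  0.3739]
 [ 0.      0.      0.      1.    ]]
sight_glass 0.97 [332.  89.] 306 357 62 117 [0.4704 0.2264 0.085 ]
locking_ring 0.97 [305.  75.] 283 378 38 139 [0.4487 0.2085 0.073 ]
filter_cell 0.63 [332.  90.] 268 389 21 155 [0.4666 0.2338 0.04  ]
filter_cell 0.36 [217. 110.] 180 259 70 151 [0.4534 0.1101 0.04  ]
pip 0.8 [304.  80.] 284 378 38 138 [0.451  0.2102 0.075 ]
```

View pics/w1.png

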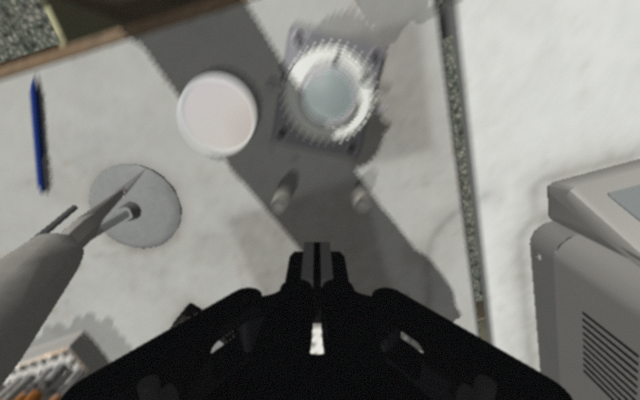

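```bash
python3 - <<'E'
from h import *
f=cv2.imread("pics/w1.png")
cv2.imwrite("pics/w1z.png",cv2.resize(f[15:165,250:410],None,fx=4.5,fy=3.9,interpolation=cv2.INTER_CUBIC))
E
```

```text
(no output)
```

View pics/w1z.png

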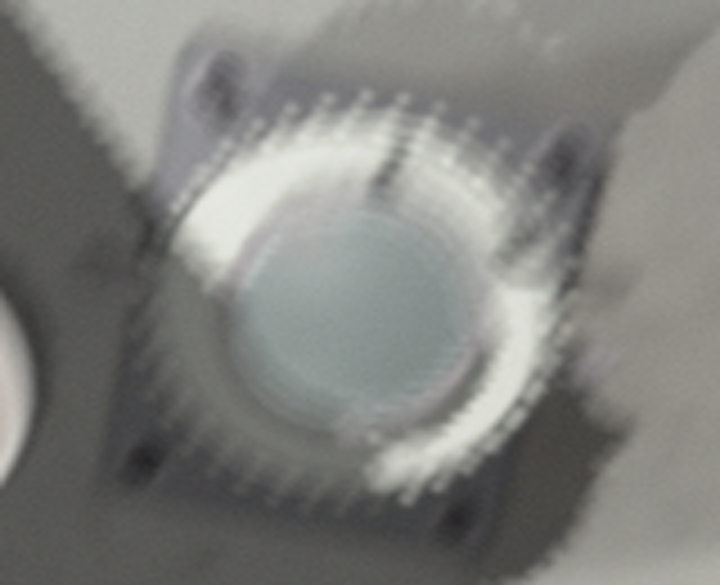

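The zoom shows the pointer at about (337,57) and the pip at about (364,75), clockwise of it by roughly 1 rad. Now I'll swing to the start side of the stroke.

>>> drive_tool:
  series:
    - [0,-0.012,0.004,0,-0.15]
    - [0,-0.012,0.004,0,-0.15]
    - [0,-0.012,0.004,0,-0.15]
    - [0,-0.012,0.004,0,-0.15]
    - [0,-0.012,0.004,0,-0.15]
    - [0,-0.012,0.004,0,-0.15]
    - [0,-0.012,0.004,0,-0.15]
    - [0,-0.012,0.004,0,-0.15]
    - [0,-0.012,0.004,0,-0.15]
    - [0,-0.012,0.004,0,-0.15]
    - [0,-0.012,0.004,0,-0.15]
    - [0,-0.012,0.004,0,-0.15]

```text
clock: 3.5
position: [0.3887, 0.2574, 0.2328]
tool_rot: [3.138, -0.008, 1.072]
force: [0.8, 0.4, 0.3]
grip_width: -0.0003
```

>>> drive_tool:
  series:
    - [0,-0.003,0,-0.01,-0.15]
    - [0,-0.003,0,-0.01,-0.15]
    - [0,-0.003,0,-0.01,-0.15]
    - [0,-0.003,0,-0.01,-0.15]
    - [0,-0.003,0,-0.01,-0.15]
    - [0,-0.003,0,-0.01,-0.15]
    - [0,-0.003,0,-0.01,-0.15]
    - [0,-0.003,0,-0.01,-0.15]
    - [0,0,0,0,0]

```text
clock: 4.4
position: [0.3529, 0.2677, 0.1512]
tool_rot: [-3.14, -0.009, -0.129]
force: [0.3, -0.0, 0.3]
grip_width: -0.0
```

```bash
python3 - <<'E'
from h import *
s=bot.observe(); print(s["clock"],s["qpos"].round(3),s["position"],s["tool_rot"],s["force"])
f=bot.grab_frame("wrist"); cv2.imwrite("pics/w2.png",f[:,:,::-1])
for t,z in [("sight_glass",.085),("locking_ring",.073)]:
  for m in bot.masks_of("wrist",t)[:2]:
    ys,xs=np.where(m["mask"]);print(t,round(m["conf"],2),np.round(m["point"]),xs.min(),xs.max(),ys.min(),ys.max(),ray("wrist",m["point"],z).round(4))
E
```

```text
4.4 [-1.325  0.449  0.701  2.169 -0.462  0.664 -2.004] [0.35288975 0.26768983 0.15123007] [-3.1399264  -0.00937756 -0.12888205] [ 0.25113828 -0.02774485  0.30580251]
sight_glass 0.77 [354.  37.] 316 390 0 78 [0.47   0.2301 0.085 ]
locking_ring 0.7 [347.  85.] 283 419 0 113 [0.4437 0.2357 0.073 ]
```

View pics/w2.png

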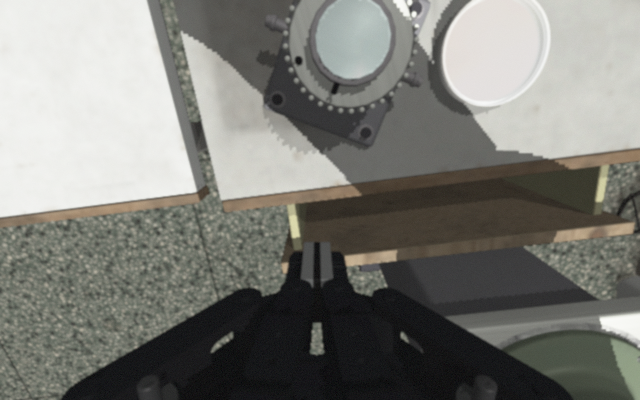

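```bash
cat >> h.py <<'E'
def ang(px_pip,px_ptr,C,zp=.075):
    a=ray("wrist",px_pip,zp)[:2]-C; b=ray("wrist",px_ptr,.080)[:2]-C
    A,B=np.arctan2(a[1],a[0]),np.arctan2(b[1],b[0])
    return "pip r %.4f ang %.3f  ptr r %.4f ang %.3f diff %.3f"%(np.hypot(*a),A,np.hypot(*b),B,(A-B+np.pi)%(2*np.pi)-np.pi)
E
python3 - <<'E'
from h import *
f=cv2.imread("pics/w2.png")
cv2.imwrite("pics/w2z.png",cv2.resize(f[0:150,250:430],None,fx=4.4,fy=4,interpolation=cv2.INTER_CUBIC))
o=f[0:150,250:430].copy()
best=[]
for C in [(.470,.2285)]:
  print(ang((299,61),(334,88),np.array(C)))
  for r,z in ((.024,.084),(.046,.0725),(.042,.0725)):
    t=np.linspace(0,2*np.pi,100); P=np.c_[C[0]+r*np.cos(t),C[1]+r*np.sin(t),0*t+z]
    for u,v in proj("wrist",P):
      if 0<=v<150: cv2.circle(f,(int(round(u)),int(round(v))),0,(0,0,255),-1)
cv2.imwrite("pics/w2o.png",cv2.resize(f[0:150,250:430],None,fx=4.4,fy=4,interpolation=cv2.INTER_NEAREST))
E
```

```text
pip r 0.0390 ang 1.766  ptr r 0.0324 ang 2.597 diff -0.831
```

View pics/w2o.png

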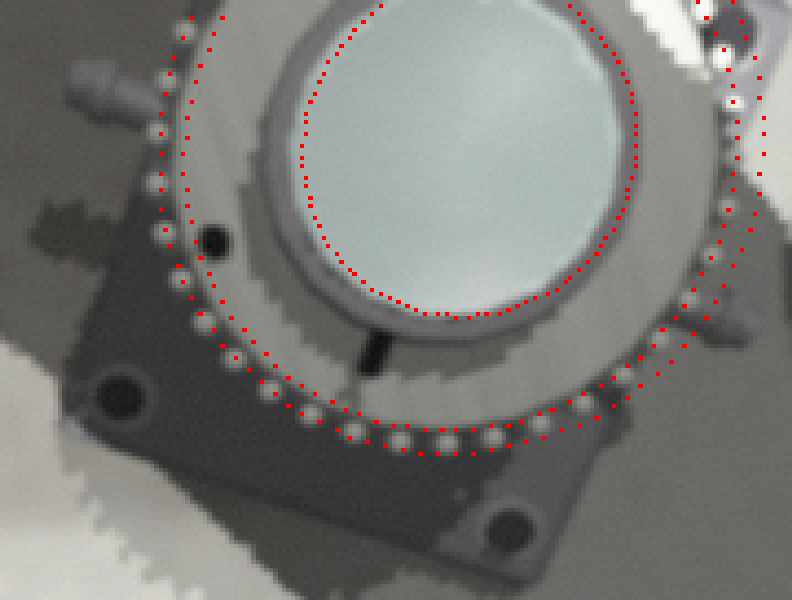

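```bash
cat > fit.py <<'E'
from h import *
from scipy.optimize import least_squares
Z=np.array([(155,182),(165,232),(180,280),(235,358),(310,414),(400,442),(447,442),(540,422),(622,375),(688,300),(728,208),(735,130)],float)
px=np.c_[250+Z[:,0]/4.4-.4,Z[:,1]/4-.4]
W=np.array([ray("wrist",p,.0725)[:2] for p in px])
r=least_squares(lambda c:np.hypot(*(W-c[:2]).T)-c[2],[.47,.23,.045]); print(r.x, r.fun.std())
C=r.x[:2]
q=lambda x,y:(250+x/4.4-.4,y/4-.4)
print(ang(q(214,243),q(370,372),C)); 
print([ray("wrist",q(*p),.01)[:2].round(4) for p in ((120,398),(510,530))])
E
python3 fit.py
```

```text
[0.47030402 0.23080069 0.04418876] 0.00012465145796358316
pip r 0.0371 ang 1.772  ptr r 0.0344 ang 2.689 diff -0.918
[array([0.4423, 0.2938]), array([0.4032, 0.2161])]
```

>>> drive_tool:
  series:
    - [0,0.008,-0.005,-0.025,0]
    - [0,0.008,-0.005,-0.025,0]
    - [0,0.008,-0.005,-0.025,0]
    - [0,0.008,-0.005,-0.015,0]
    - [0,0.008,-0.005,-0.003,0]
    - [0,0.007,-0.003,0,0]
    - [0,0,0,0,0]

```text
clock: 5.25
position: [0.4053, 0.2423, 0.0611]
tool_rot: [-3.128, -0.014, -0.099]
force: [-0.7, -0.4, 0.9]
grip_width: -0.0002
```

```bash
cat > st.py <<'E'
from h import *
import sys
C=np.array([.4703,.2308])
def st():
    s=bot.observe(); d=s["position"][:2]-C; ph=np.arctan2(d[1],d[0]); yaw=s["tool_rot"][2]
    u=d/np.hypot(*d); t=np.array([-u[1],u[0]]); F=s["force"]
    print("t %.2f pos %s R %.4f phi %.3f yaw-pi %.3f Frad %.1f Ftan %.1f Fz %.1f Mz %.2f j7 %.2f"%(s["clock"],s["position"].round(4),np.hypot(*d),ph,(yaw+2*np.pi)%(2*np.pi)-np.pi,F[:2]@u,F[:2]@t,F[2],s["moment"][2],s["qpos"][6]))
def pic(name):
    f=bot.grab_frame("wrist"); cv2.imwrite(f"pics/{name}.png",f[:,:,::-1]); 
    return f
E
python3 -c "
from st import *
st(); pic('w3'); print(bot.observe()['qpos'].round(2))"
```

```text
t 5.25 pos [0.4053 0.2423 0.0611] R 0.0660 phi 2.966 yaw-pi 3.043 Frad 0.6 Ftan 0.5 Fz 0.9 Mz -0.03 j7 -1.73
[-1.02  0.63  0.47  2.16 -0.63  0.48 -1.73]
```

View pics/w3.png

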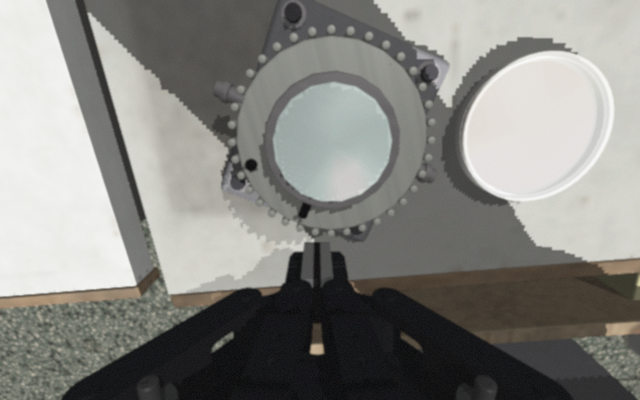

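>>> drive_tool:
  series:
    - [0,0.003,0,-0.001,0]
    - [0,0.003,0,0,0]
    - [0,0.002,0,0,0]
    - [0,0.002,0,0,0]

```text
clock: 5.7
position: [0.413, 0.2444, 0.0614]
tool_rot: [-3.126, -0.01, -0.095]
force: [-12.9, 2.3, 3.8]
grip_width: -0.0001
```

```bash
python3 -c "
from st import *
st()"
```

```text
t 5.70 pos [0.413  0.2444 0.0614] R 0.0589 phi 2.909 yaw-pi 3.047 Frad 13.1 Ftan 0.7 Fz 3.8 Mz 0.06 j7 -1.72
```

```bash
cat > plan.py <<'E'
from st import *
import json
def plan(n,dphi,inw,yawfix=0.0,zt=.061):
    s=bot.observe(); d=s["position"][:2]-C; ph=np.arctan2(d[1],d[0]); yaw=s["tool_rot"][2]
    R=np.hypot(*d); e=((ph-(yaw-np.pi)+np.pi)%(2*np.pi))-np.pi
    out=[]
    for i in range(n):
        p=ph+dphi*i; a=np.array([np.cos(p),np.sin(p)]); p2=p+dphi; b=np.array([np.cos(p2),np.sin(p2)])
        sh=R*(b-a)-inw*b
        out.append([0,round(sh[0],4),round(sh[1],4),round((zt-s["position"][2])/n,4),round(dphi+e*yawfix/n,3)])
    print("yaw err",round(e,3)); print(json.dumps(out))
E
python3 -c "
from plan import *
plan(8,.08,.0012,0.)"
```

```text
yaw err -0.138
[[0, 0.0003, -0.0048, -0.0001, 0.08], [0, 0.0007, -0.0048, -0.0001, 0.08], [0, 0.001, -0.0047, -0.0001, 0.08], [0, 0.0014, -0.0046, -0.0001, 0.08], [0, 0.0018, -0.0045, -0.0001, 0.08], [0, 0.0021, -0.0043, -0.0001, 0.08], [0, 0.0025, -0.0041, -0.0001, 0.08], [0, 0.0028, -0.0039, -0.0001, 0.08]]
```

>>> drive_tool:
  series:
    - [0,0.0003,-0.0048,0,0.07]
    - [0,0.0007,-0.0048,0,0.07]
    - [0,0.001,-0.0047,0,0.07]
    - [0,0.0014,-0.0046,0,0.07]
    - [0,0.0018,-0.0045,0,0.07]
    - [0,0.0021,-0.0043,0,0.07]
    - [0,0.0025,-0.0041,0,0.07]
    - [0,0.0028,-0.0039,0,0.07]

```text
clock: 6.5
position: [0.4138, 0.2109, 0.0609]
tool_rot: [-3.122, 0.011, 0.498]
force: [-8.9, -1.8, 7.1]
grip_width: 0.0001
```

```bash
python3 -c "
from plan import *
st(); f=pic('w4')
cv2.imwrite('pics/w4z.png',cv2.resize(f[0:300,160:480,::-1],None,fx=2.4,fy=2,interpolation=cv2.INTER_CUBIC))
plan(10,.08,.0012,1)"
```

```text
t 6.50 pos [0.4138 0.2109 0.0609] R 0.0599 phi -2.803 yaw-pi -2.644 Frad 9.0 Ftan -1.2 Fz 7.1 Mz 0.07 j7 -1.25
yaw err -0.15
[[0, 0.0029, -0.0039, 0.0, 0.065], [0, 0.0032, -0.0037, 0.0, 0.065], [0, 0.0035, -0.0034, 0.0, 0.065], [0, 0.0038, -0.0031, 0.0, 0.065], [0, 0.004, -0.0028, 0.0, 0.065], [0, 0.0042, -0.0025, 0.0, 0.065], [0, 0.0044, -0.0021, 0.0, 0.065], [0, 0.0046, -0.0018, 0.0, 0.065], [0, 0.0047, -0.0014, 0.0, 0.065], [0, 0.0048, -0.001, 0.0, 0.065]]
```

View pics/w4z.png

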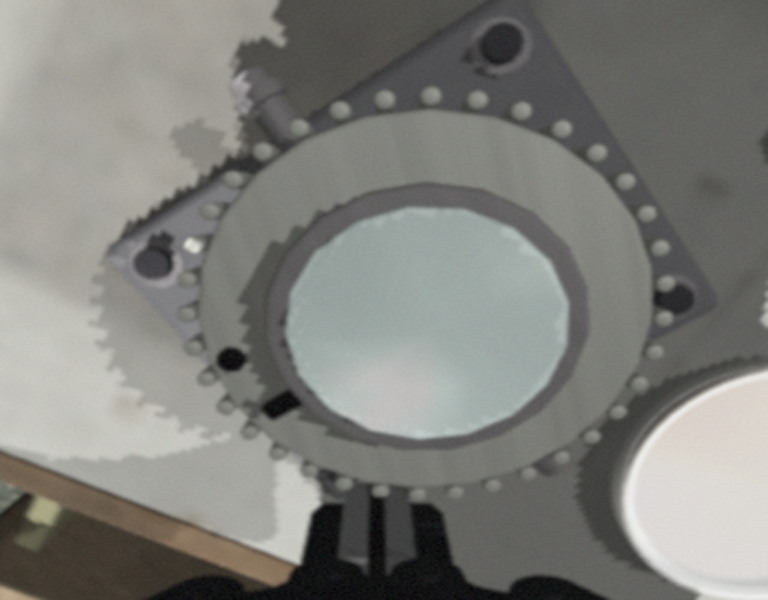

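```bash
python3 -c "
from plan import *
print(ang((255.8,179.2),(271.5,205.2),C))"
```

```text
pip r 0.0367 ang 2.381  ptr r 0.0351 ang 2.732 diff -0.351
```

>>> drive_tool:
  series:
    - [0,0.0029,-0.0039,0.0,0.065]
    - [0,0.0032,-0.0037,0.0,0.065]
    - [0,0.0035,-0.0034,0.0,0.065]
    - [0,0.0038,-0.0031,0.0,0.065]
    - [0,0.004,-0.0028,0.0,0.065]
    - [0,0.0042,-0.0025,0.0,0.065]
    - [0,0.0044,-0.0021,0.0,0.065]
    - [0,0.0046,-0.0018,0.0,0.065]
    - [0,0.0047,-0.0014,0.0,0.065]
    - [0,0.0048,-0.001,0.0,0.065]

```text
clock: 7.55
position: [0.4435, 0.1782, 0.0605]
tool_rot: [-3.111, 0.036, 1.182]
force: [-4.9, -6.1, 6.1]
grip_width: -0.0002
```

```bash
python3 -c "
from plan import *
st()
plan(12,.08,.0012,1)"
```

```text
t 7.55 pos [0.4435 0.1782 0.0605] R 0.0591 phi -2.042 yaw-pi -1.959 Frad 7.7 Ftan -1.6 Fz 6.1 Mz 0.09 j7 -0.73
yaw err -0.083
[[0, 0.0048, -0.0009, 0.0, 0.073], [0, 0.0048, -0.0005, 0.0, 0.073], [0, 0.0048, -0.0001, 0.0, 0.073], [0, 0.0048, 0.0003, 0.0, 0.073], [0, 0.0048, 0.0007, 0.0, 0.073], [0, 0.0047, 0.0011, 0.0, 0.073], [0, 0.0046, 0.0014, 0.0, 0.073], [0, 0.0045, 0.0018, 0.0, 0.073], [0, 0.0043, 0.0021, 0.0, 0.073], [0, 0.0041, 0.0025, 0.0, 0.073], [0, 0.0039, 0.0028, 0.0, 0.073], [0, 0.0037, 0.0031, 0.0, 0.073]]
```

>>> drive_tool:
  series:
    - [0,0.0048,-0.0009,0.0,0.073]
    - [0,0.0048,-0.0005,0.0,0.073]
    - [0,0.0048,-0.0001,0.0,0.073]
    - [0,0.0048,0.0003,0.0,0.073]
    - [0,0.0048,0.0007,0.0,0.073]
    - [0,0.0047,0.0011,0.0,0.073]
    - [0,0.0046,0.0014,0.0,0.073]
    - [0,0.0045,0.0018,0.0,0.073]
    - [0,0.0043,0.0021,0.0,0.073]
    - [0,0.0041,0.0025,0.0,0.073]
    - [0,0.0039,0.0028,0.0,0.073]
    - [0,0.0037,0.0031,0.0,0.073]

```text
clock: 8.75
position: [0.4963, 0.1808, 0.0613]
tool_rot: [-3.1, 0.055, 2.091]
force: [1.6, -5.2, 2.4]
grip_width: 0.0001
```

```bash
python3 -c "
from plan import *
st(); f=pic('w5')
print(bot.observe()['tool_rot'],bot.observe()['qpos'].round(2))
cv2.imwrite('pics/w5z.png',cv2.resize(f[0:300,160:480,::-1],None,fx=2.4,fy=2,interpolation=cv2.INTER_CUBIC))
plan(12,.08,.0012,1)"
```

```text
t 8.75 pos [0.4963 0.1808 0.0613] R 0.0563 phi -1.090 yaw-pi -1.051 Frad 5.3 Ftan -1.0 Fz 2.4 Mz 0.08 j7 -0.10
[-3.10009063  0.05461303  2.09650724] [-0.47  0.64 -0.04  1.95  0.14  0.6  -0.09]
yaw err -0.033
[[0, 0.0032, 0.0033, -0.0, 0.077], [0, 0.0029, 0.0035, -0.0, 0.077], [0, 0.0027, 0.0038, -0.0, 0.077], [0, 0.0023, 0.004, -0.0, 0.077], [0, 0.002, 0.0041, -0.0, 0.077], [0, 0.0017, 0.0043, -0.0, 0.077], [0, 0.0013, 0.0044, -0.0, 0.077], [0, 0.001, 0.0045, -0.0, 0.077], [0, 0.0006, 0.0046, -0.0, 0.077], [0, 0.0003, 0.0046, -0.0, 0.077], [0, -0.0001, 0.0046, -0.0, 0.077], [0, -0.0005, 0.0046, -0.0, 0.077]]
```

View pics/w5z.png

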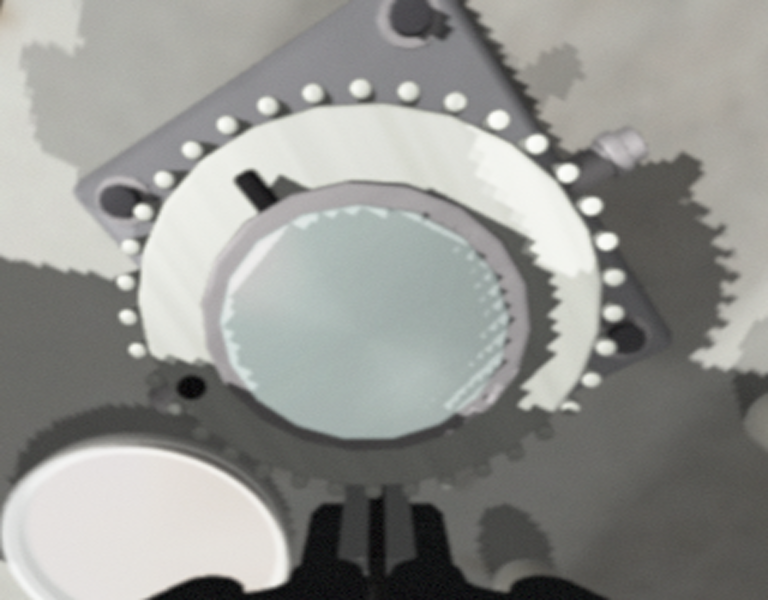

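```bash
python3 -c "
from plan import *
print(ang((239.3,193.2),(259.8,88.7),C))"
```

```text
pip r 0.0379 ang -2.202  ptr r 0.0356 ang 2.735 diff 1.346
```

>>> drive_tool:
  series:
    - [0,0.0032,0.0033,0,0.077]
    - [0,0.0029,0.0035,0,0.077]
    - [0,0.0027,0.0038,0,0.077]
    - [0,0.0023,0.004,0,0.077]
    - [0,0.002,0.0041,0,0.077]
    - [0,0.0017,0.0043,0,0.077]
    - [0,0.0013,0.0044,0,0.077]
    - [0,0.001,0.0045,0,0.077]
    - [0,0.0006,0.0046,0,0.077]
    - [0,0.0003,0.0046,0,0.077]
    - [0,-0.0001,0.0046,0,0.077]
    - [0,-0.0005,0.0046,0,0.077]

```text
clock: 10.0
position: [0.5235, 0.2226, 0.0626]
tool_rot: [-3.093, 0.072, 3.047]
force: [8.1, -2.8, -4.9]
grip_width: -0.0
```

```bash
python3 -c "
from plan import *
st()
print(bot.observe()['tool_rot'],bot.observe()['qpos'].round(2))
plan(12,.08,.0012,1)"
```

```text
t 10.00 pos [0.5235 0.2226 0.0626] R 0.0539 phi -0.154 yaw-pi -0.094 Frad 8.4 Ftan -1.6 Fz -4.9 Mz 0.10 j7 0.55
[-3.09278518  0.0722981   3.04728444] [-0.37  0.66 -0.26  1.9   0.42  0.62  0.55]
yaw err -0.059
[[0, -0.0007, 0.0044, -0.0001, 0.075], [0, -0.0011, 0.0043, -0.0001, 0.075], [0, -0.0014, 0.0042, -0.0001, 0.075], [0, -0.0017, 0.0041, -0.0001, 0.075], [0, -0.002, 0.0039, -0.0001, 0.075], [0, -0.0024, 0.0037, -0.0001, 0.075], [0, -0.0026, 0.0035, -0.0001, 0.075], [0, -0.0029, 0.0033, -0.0001, 0.075], [0, -0.0032, 0.0031, -0.0001, 0.075], [0, -0.0034, 0.0028, -0.0001, 0.075], [0, -0.0036, 0.0025, -0.0001, 0.075], [0, -0.0038, 0.0022, -0.0001, 0.075]]
```

```bash
sed -i 's/^C=.*/C=np.array([.4703,.2308]); CT=np.array([.4677,.2308])/; s/position"\]\[:2\]-C/position"][:2]-CT/' st.py; sed -i 's/position"\]\[:2\]-C;/position"][:2]-CT;/' plan.py; python3 -c "
from plan import *
st()
plan(12,.08,.0010,1,.062)"
```

```text
t 10.00 pos [0.5235 0.2226 0.0626] R 0.0564 phi -0.147 yaw-pi -0.094 Frad 8.4 Ftan -1.6 Fz -4.9 Mz 0.10 j7 0.55
yaw err -0.052
[[0, -0.0005, 0.0046, -0.0001, 0.076], [0, -0.0009, 0.0045, -0.0001, 0.076], [0, -0.0012, 0.0044, -0.0001, 0.076], [0, -0.0016, 0.0043, -0.0001, 0.076], [0, -0.0019, 0.0042, -0.0001, 0.076], [0, -0.0023, 0.004, -0.0001, 0.076], [0, -0.0026, 0.0038, -0.0001, 0.076], [0, -0.0029, 0.0036, -0.0001, 0.076], [0, -0.0031, 0.0033, -0.0001, 0.076], [0, -0.0034, 0.0031, -0.0001, 0.076], [0, -0.0036, 0.0028, -0.0001, 0.076], [0, -0.0038, 0.0025, -0.0001, 0.076]]
```

>>> drive_tool:
  series:
    - [0,-0.0005,0.0046,0,0.076]
    - [0,-0.0009,0.0045,0,0.076]
    - [0,-0.0012,0.0044,0,0.076]
    - [0,-0.0016,0.0043,0,0.076]
    - [0,-0.0019,0.0042,0,0.076]
    - [0,-0.0023,0.004,0,0.076]
    - [0,-0.0026,0.0038,0,0.076]
    - [0,-0.0029,0.0036,0,0.076]
    - [0,-0.0031,0.0033,0,0.076]
    - [0,-0.0034,0.0031,0,0.076]
    - [0,-0.0036,0.0028,0,0.076]
    - [0,-0.0038,0.0025,0,0.076]

```text
clock: 11.2
position: [0.5069, 0.2706, 0.065]
tool_rot: [-3.087, 0.093, -2.289]
force: [4.9, 2.5, -4.2]
grip_width: 0.0001
```

```bash
python3 -c "
from plan import *
st(); f=pic('w6')
print(bot.observe()['tool_rot'],bot.observe()['qpos'].round(2))
cv2.imwrite('pics/w6z.png',cv2.resize(f[0:300,160:480,::-1],None,fx=2.4,fy=2,interpolation=cv2.INTER_CUBIC))
plan(12,.08,.0010,1)"
```

```text
t 11.20 pos [0.5069 0.2706 0.065 ] R 0.0559 phi 0.793 yaw-pi 0.853 Frad 5.3 Ftan -1.8 Fz -4.2 Mz 0.04 j7 1.24
[-3.08767017  0.09310952 -2.28314903] [-0.24  0.68 -0.51  1.93  0.65  0.59  1.24]
yaw err -0.056
[[0, -0.004, 0.0022, -0.0003, 0.075], [0, -0.0041, 0.0019, -0.0003, 0.075], [0, -0.0043, 0.0015, -0.0003, 0.075], [0, -0.0044, 0.0012, -0.0003, 0.075], [0, -0.0045, 0.0008, -0.0003, 0.075], [0, -0.0045, 0.0005, -0.0003, 0.075], [0, -0.0045, 0.0001, -0.0003, 0.075], [0, -0.0045, -0.0002, -0.0003, 0.075], [0, -0.0045, -0.0006, -0.0003, 0.075], [0, -0.0044, -0.001, -0.0003, 0.075], [0, -0.0043, -0.0013, -0.0003, 0.075], [0, -0.0042, -0.0017, -0.0003, 0.075]]
```

View pics/w6z.png

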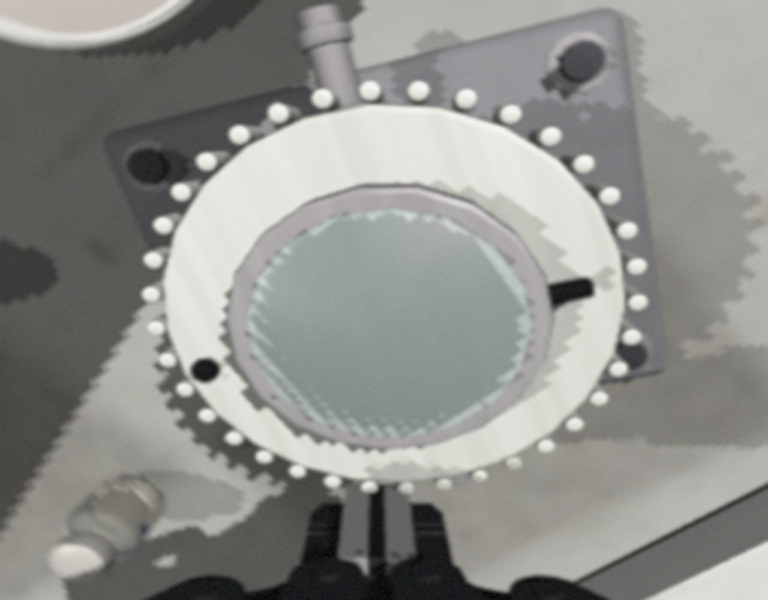

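```bash
python3 -c "
from plan import *
print(ang((160+205/2.4-.3,184.8),(160+594/2.4-.3,144.5),C))"
```

```text
pip r 0.0347 ang -0.429  ptr r 0.0367 ang 2.715 diff 3.139
```

>>> drive_tool:
  series:
    - [0,-0.004,0.0022,-0.0003,0.075]
    - [0,-0.0041,0.0019,-0.0003,0.075]
    - [0,-0.0043,0.0015,-0.0003,0.075]
    - [0,-0.0044,0.0012,-0.0003,0.075]
    - [0,-0.0045,0.0008,-0.0003,0.075]
    - [0,-0.0045,0.0005,-0.0003,0.075]
    - [0,-0.0045,0.0001,-0.0003,0.075]
    - [0,-0.0045,-0.0002,-0.0003,0.075]
    - [0,-0.0045,-0.0006,-0.0003,0.075]
    - [0,-0.0044,-0.001,-0.0003,0.075]
    - [0,-0.0043,-0.0013,-0.0003,0.075]
    - [0,-0.0042,-0.0017,-0.0003,0.075]

```text
clock: 12.45
position: [0.4588, 0.2864, 0.0653]
tool_rot: [-3.076, 0.114, -1.342]
force: [0.3, 6.0, -2.6]
grip_width: 0.0
```

```bash
python3 -c "
from plan import *
st(); f=pic('w7')
print(bot.observe()['tool_rot'],bot.observe()['qpos'].round(2))
cv2.imwrite('pics/w7z.png',cv2.resize(f[0:300,160:480,::-1],None,fx=2.4,fy=2,interpolation=cv2.INTER_CUBIC))
"
```

```text
t 12.45 pos [0.4588 0.2864 0.0653] R 0.0563 phi 1.730 yaw-pi 1.799 Frad 5.9 Ftan -1.3 Fz -2.6 Mz 0.04 j7 2.03
[-3.07647771  0.11398909 -1.33676204] [-0.03  0.73 -0.81  2.    0.79  0.63  2.04]
```

View pics/w7z.png

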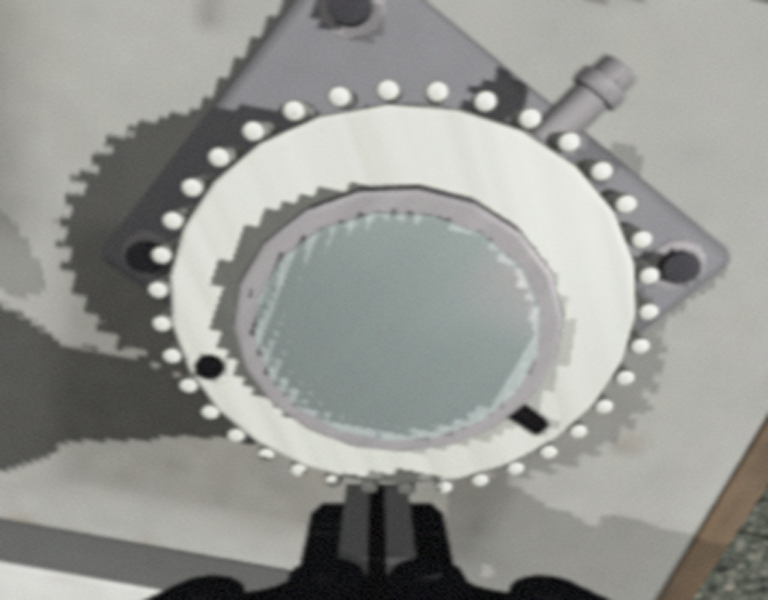

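>>> drive_tool:
  series:
    - [0,-0.001,0.008,0,0]
    - [0,-0.001,0.01,0.005,-0.05]
    - [0,0,0.005,0.025,-0.14]
    - [0,0,0,0.025,-0.145]
    - [0,0,0,0.02,-0.145]
    - [0,0,0,0.005,-0.145]
    - [0,0.005,-0.003,0,-0.145]
    - [0,0.005,-0.003,0,-0.145]
    - [0,0.005,-0.003,0,-0.145]
    - [0,0.005,-0.003,0,-0.145]
    - [0,0.005,-0.003,0,-0.145]
    - [0,0.005,-0.003,0,-0.145]

```text
clock: 13.7
position: [0.486, 0.2967, 0.1499]
tool_rot: [-3.077, 0.12, -2.884]
force: [0.6, -0.6, 0.1]
grip_width: 0.0
```

```bash
python3 -c "
from plan import *
st(); f=pic('w8')
s=bot.observe();print(s['tool_rot'],s['qpos'].round(2),s['force'])
p=proj('scene',[s['position']]);print(p)
for q in ((272,155),(205,118)): print(ray('scene',q,0))
"
```

```text
t 13.70 pos [0.486  0.2967 0.1499] R 0.0684 phi 1.300 yaw-pi 0.258 Frad -0.4 Ftan -0.7 Fz 0.1 Mz -0.02 j7 0.70
[-3.07782678  0.12030761 -2.89366551] [-0.4   0.53 -0.43  1.89  0.49  0.76  0.69] [-0.67034299 -0.04473494 -1.0429754 ]
[[239.44162294 147.6620386 ]]
[0.68099521 0.50416875 0.        ]
[6.67815213e-01 8.35062048e-01 5.55111512e-17]
```

View pics/w8.png

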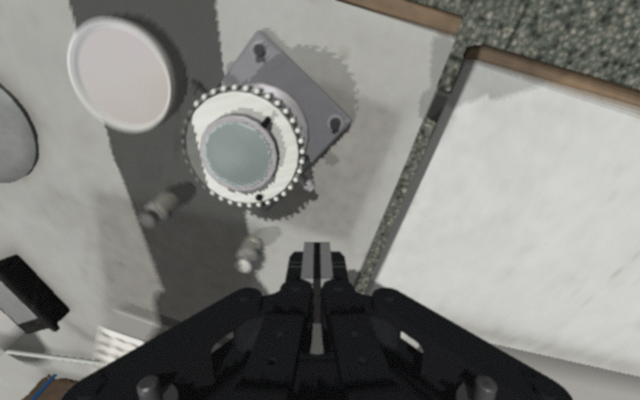

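>>> drive_tool:
  series:
    - [0,0.004,-0.004,0,-0.145]
    - [0,0.004,-0.004,0,-0.145]
    - [0,0.004,-0.004,0,-0.145]
    - [0,0.004,-0.004,0,-0.145]
    - [0,0.004,-0.004,0,-0.145]
    - [0,0.004,-0.004,0,-0.145]
    - [0,0.004,-0.004,0,-0.145]
    - [0,0.004,-0.004,0,-0.145]
    - [0,0.004,-0.004,0,-0.145]
    - [0,0.004,-0.004,0,-0.145]
    - [0,0.004,-0.004,0,-0.145]
    - [0,0.004,-0.004,0,-0.145]

```text
clock: 14.95
position: [0.5327, 0.2545, 0.1506]
tool_rot: [-3.076, 0.121, 1.633]
force: [-0.4, 0.2, -0.9]
grip_width: 0.0002
```

>>> drive_tool:
  series:
    - [0,0.002,-0.002,0,-0.145]
    - [0,0.002,-0.002,0,-0.145]
    - [0,0.002,-0.002,0,-0.145]
    - [0,0.002,-0.002,0,-0.145]
    - [0,0.002,-0.002,0,-0.145]
    - [0,0.002,-0.002,0,-0.145]
    - [0,0.002,-0.002,0,-0.145]
    - [0,0.002,-0.002,0,-0.145]
    - [0,0.002,-0.002,0,-0.145]
    - [0,0.002,-0.002,0,-0.145]

```text
clock: 15.95
position: [0.5516, 0.2387, 0.1497]
tool_rot: [-3.073, 0.121, 0.153]
force: [0.1, 0.7, 0.3]
grip_width: -0.0002
```

```bash
python3 -c "
from plan import *
st(); f=pic('w9')
s=bot.observe();print(s['tool_rot'],s['qpos'].round(2),s['force'])
f=bot.grab_frame('scene');cv2.imwrite('pics/s9.png',f[:,:,::-1])
"
```

```text
t 15.95 pos [0.5516 0.2387 0.1497] R 0.0843 phi 0.094 yaw-pi -2.989 Frad 0.1 Ftan 0.7 Fz 0.3 Mz 0.01 j7 -1.63
[-3.07372318  0.12087632  0.14217261] [-0.63  0.65  0.28  1.66 -0.32  0.98 -1.64] [ 1.65814057 -2.20736137  0.45388154]
```

View pics/s9.png

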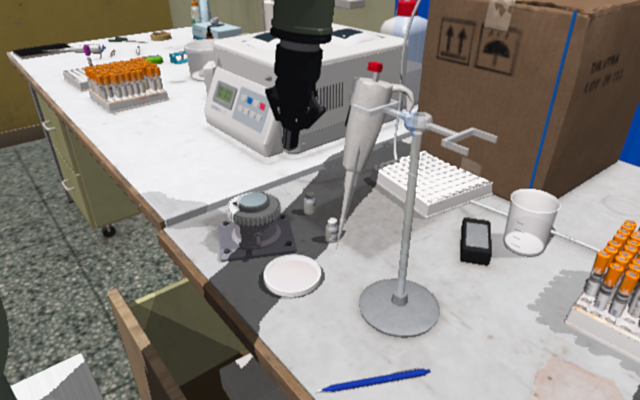

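View pics/w9.png

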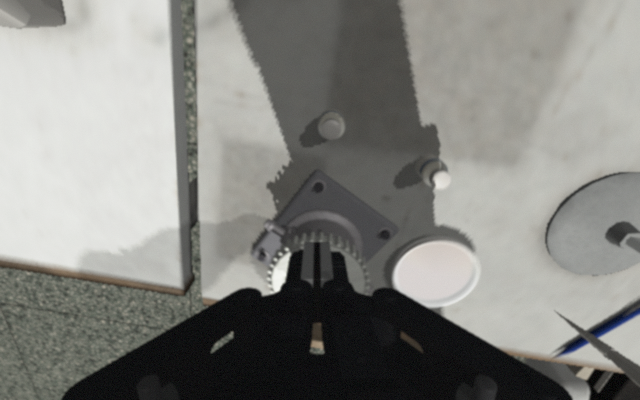

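>>> drive_tool:
  series:
    - [0,0,-0.006,-0.015,-0.09]
    - [0,0,-0.007,-0.02,-0.1]
    - [0,0,-0.007,-0.02,-0.1]
    - [0,-0.002,-0.006,-0.02,-0.1]
    - [0,-0.002,-0.004,-0.01,-0.05]
    - [0,-0.003,0,-0.003,0]
    - [0,-0.004,0.001,0,0]

```text
clock: 16.75
position: [0.5389, 0.2126, 0.0596]
tool_rot: [-3.071, 0.118, -0.255]
force: [-0.0, 0.5, 0.2]
grip_width: -0.0001
```

```bash
python3 -c "
from plan import *
st()
s=bot.observe();print(s['tool_rot'],s['qpos'].round(2),s['force'])
"
```

```text
t 16.75 pos [0.5389 0.2126 0.0596] R 0.0735 phi -0.250 yaw-pi 2.887 Frad -0.2 Ftan 0.5 Fz 0.2 Mz 0.03 j7 -1.82
[-3.07116058  0.11813139 -0.2545367 ] [-0.61  0.74  0.3   1.81 -0.49  0.74 -1.82] [-0.03627465  0.51451635  0.18966862]
```

Next comes the inward approach; direction at φ=-0.25 is (-0.97, 0.25).

>>> drive_tool:
  series:
    - [0,-0.005,0.0012,0.0005,0]
    - [0,-0.005,0.0012,0.0005,0]
    - [0,-0.003,0.0008,0,0]
    - [0,-0.002,0.0005,0,0]
    - [0,-0.0015,0.0004,0,0]

```text
clock: 17.25
position: [0.5219, 0.2194, 0.0634]
tool_rot: [-3.067, 0.115, -0.245]
force: [6.4, -3.0, -0.6]
grip_width: -0.0001
```

```bash
sed -i 's/def plan(n,dphi,inw,yawfix=0.0,zt=.061):/def plan(n,dphi,inw,yawfix=0.0,zt=.061,off=np.pi):/; s/(yaw-np.pi)+np.pi/(yaw-off)+np.pi/' plan.py; python3 -c "
from plan import *
st()
plan(12,.08,.001,1,.061,0)
"
```

```text
t 17.25 pos [0.5219 0.2194 0.0634] R 0.0554 phi -0.208 yaw-pi 2.897 Frad 6.9 Ftan -1.6 Fz -0.6 Mz -0.06 j7 -1.83
yaw err 0.037
[[0, -0.0003, 0.0045, -0.0002, 0.083], [0, -0.0006, 0.0045, -0.0002, 0.083], [0, -0.001, 0.0044, -0.0002, 0.083], [0, -0.0013, 0.0043, -0.0002, 0.083], [0, -0.0017, 0.0042, -0.0002, 0.083], [0, -0.002, 0.004, -0.0002, 0.083], [0, -0.0023, 0.0039, -0.0002, 0.083], [0, -0.0026, 0.0037, -0.0002, 0.083], [0, -0.0029, 0.0035, -0.0002, 0.083], [0, -0.0032, 0.0032, -0.0002, 0.083], [0, -0.0034, 0.0029, -0.0002, 0.083], [0, -0.0036, 0.0027, -0.0002, 0.083]]
```

>>> drive_tool:
  series:
    - [0,-0.0003,0.0045,-0.0003,0.083]
    - [0,-0.0006,0.0045,-0.0003,0.083]
    - [0,-0.001,0.0044,-0.0003,0.083]
    - [0,-0.0013,0.0043,-0.0003,0.083]
    - [0,-0.0017,0.0042,-0.0002,0.083]
    - [0,-0.002,0.004,-0.0002,0.083]
    - [0,-0.0023,0.0039,-0.0002,0.083]
    - [0,-0.0026,0.0037,-0.0002,0.083]
    - [0,-0.0029,0.0035,-0.0002,0.083]
    - [0,-0.0032,0.0032,-0.0002,0.083]
    - [0,-0.0034,0.0029,-0.0002,0.083]
    - [0,-0.0036,0.0027,-0.0002,0.083]

```text
clock: 18.45
position: [0.5102, 0.2657, 0.0642]
tool_rot: [-3.074, 0.087, 0.784]
force: [5.2, 3.0, -1.9]
grip_width: -0.0
```

```bash
python3 -c "
from plan import *
st()
print(bot.observe()['tool_rot'])
plan(12,.08,.001,1,.061,0)
bot.grab_frame('scene'); f=bot.grab_frame('scene')
cv2.imwrite('pics/s10.png',cv2.resize(f[170:280,190:350,::-1],None,fx=4.5,fy=4.5,interpolation=cv2.INTER_CUBIC))
"
```

```text
t 18.45 pos [0.5102 0.2657 0.0642] R 0.0550 phi 0.687 yaw-pi -2.357 Frad 5.9 Ftan -1.0 Fz -1.9 Mz -0.09 j7 -1.22
[-3.07362629  0.08656647  0.78446041]
yaw err -0.097
[[0, -0.0036, 0.0026, -0.0003, 0.072], [0, -0.0038, 0.0023, -0.0003, 0.072], [0, -0.004, 0.002, -0.0003, 0.072], [0, -0.0042, 0.0017, -0.0003, 0.072], [0, -0.0043, 0.0013, -0.0003, 0.072], [0, -0.0044, 0.001, -0.0003, 0.072], [0, -0.0044, 0.0006, -0.0003, 0.072], [0, -0.0045, 0.0003, -0.0003, 0.072], [0, -0.0045, -0.0001, -0.0003, 0.072], [0, -0.0045, -0.0005, -0.0003, 0.072], [0, -0.0044, -0.0008, -0.0003, 0.072], [0, -0.0043, -0.0012, -0.0003, 0.072]]
```

View pics/s10.png

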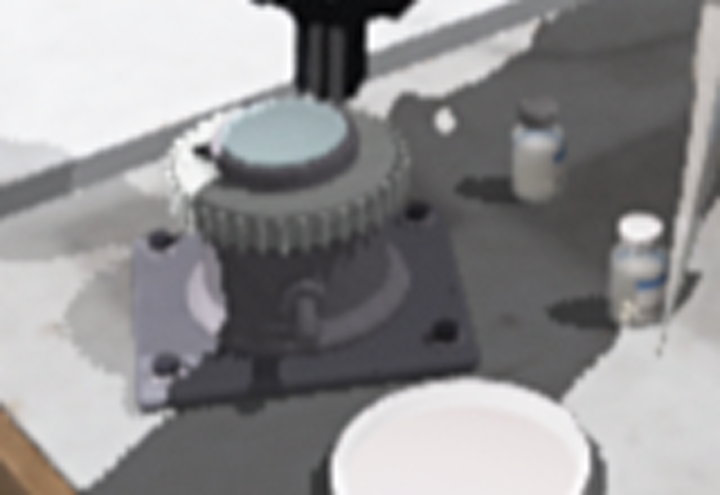

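>>> drive_tool:
  series:
    - [0,-0.0036,0.0026,-0.0003,0.072]
    - [0,-0.0038,0.0023,-0.0003,0.072]
    - [0,-0.004,0.002,-0.0003,0.072]
    - [0,-0.0042,0.0017,-0.0003,0.072]
    - [0,-0.0043,0.0013,-0.0003,0.072]
    - [0,-0.0044,0.001,-0.0003,0.072]
    - [0,-0.0044,0.0006,-0.0003,0.072]
    - [0,-0.0045,0.0003,-0.0003,0.072]
    - [0,-0.0045,-0.0001,-0.0003,0.072]
    - [0,-0.0045,-0.0005,-0.0003,0.072]
    - [0,-0.0044,-0.0008,-0.0003,0.072]
    - [0,-0.0043,-0.0012,-0.0003,0.072]

```text
clock: 19.75
position: [0.4664, 0.2861, 0.0643]
tool_rot: [-3.089, 0.063, 1.685]
force: [1.2, 6.0, -0.2]
grip_width: -0.0
```

```bash
python3 -c "
from plan import *
st()
print(bot.observe()['tool_rot'])
plan(12,.08,.001,1,.061,0)
"
```

```text
t 19.75 pos [0.4664 0.2861 0.0643] R 0.0553 phi 1.595 yaw-pi -1.456 Frad 5.9 Ftan -1.3 Fz -0.2 Mz -0.07 j7 -0.67
[-3.08851068  0.06281228  1.68519123]
yaw err -0.091
[[0, -0.0043, -0.0013, -0.0003, 0.072], [0, -0.0042, -0.0016, -0.0003, 0.072], [0, -0.0041, -0.0019, -0.0003, 0.072], [0, -0.0039, -0.0023, -0.0003, 0.072], [0, -0.0037, -0.0026, -0.0003, 0.072], [0, -0.0035, -0.0029, -0.0003, 0.072], [0, -0.0032, -0.0031, -0.0003, 0.072], [0, -0.003, -0.0034, -0.0003, 0.072], [0, -0.0027, -0.0036, -0.0003, 0.072], [0, -0.0024, -0.0038, -0.0003, 0.072], [0, -0.0021, -0.004, -0.0003, 0.072], [0, -0.0018, -0.0041, -0.0003, 0.072]]
```

>>> drive_tool:
  series:
    - [0,-0.0043,-0.0013,-0.0003,0.072]
    - [0,-0.0042,-0.0016,-0.0003,0.072]
    - [0,-0.0041,-0.0019,-0.0003,0.072]
    - [0,-0.0039,-0.0023,-0.0003,0.072]
    - [0,-0.0037,-0.0026,-0.0003,0.072]
    - [0,-0.0035,-0.0029,-0.0003,0.072]
    - [0,-0.0032,-0.0031,-0.0003,0.072]
    - [0,-0.003,-0.0034,-0.0003,0.072]
    - [0,-0.0027,-0.0036,-0.0003,0.072]
    - [0,-0.0024,-0.0038,-0.0003,0.072]
    - [0,-0.0021,-0.004,-0.0003,0.072]
    - [0,-0.0018,-0.0041,-0.0003,0.072]

```text
clock: 20.95
position: [0.4253, 0.2679, 0.0644]
tool_rot: [-3.11, 0.046, 2.597]
force: [-8.2, 7.6, 2.2]
grip_width: -0.0001
```

```bash
python3 -c "
from plan import *
st()
print(bot.observe()['tool_rot'],bot.observe()['qpos'].round(2))
plan(12,.08,.001,1,.061,0)
f=bot.grab_frame('scene')
cv2.imwrite('pics/s11.png',f[:,:,::-1])
"
```

```text
t 20.95 pos [0.4253 0.2679 0.0644] R 0.0563 phi 2.422 yaw-pi -0.544 Frad 11.2 Ftan -0.4 Fz 2.2 Mz -0.00 j7 -0.06
[-3.11001256  0.04646663  2.59743222] [-0.5   0.61 -0.29  2.03  0.4   0.59 -0.06]
yaw err -0.175
[[0, -0.002, -0.0041, -0.0003, 0.065], [0, -0.0017, -0.0042, -0.0003, 0.065], [0, -0.0013, -0.0044, -0.0003, 0.065], [0, -0.001, -0.0045, -0.0003, 0.065], [0, -0.0006, -0.0045, -0.0003, 0.065], [0, -0.0003, -0.0046, -0.0003, 0.065], [0, 0.0001, -0.0046, -0.0003, 0.065], [0, 0.0005, -0.0046, -0.0003, 0.065], [0, 0.0008, -0.0045, -0.0003, 0.065], [0, 0.0012, -0.0044, -0.0003, 0.065], [0, 0.0015, -0.0043, -0.0003, 0.065], [0, 0.0019, -0.0042, -0.0003, 0.065]]
```

View pics/s11.png

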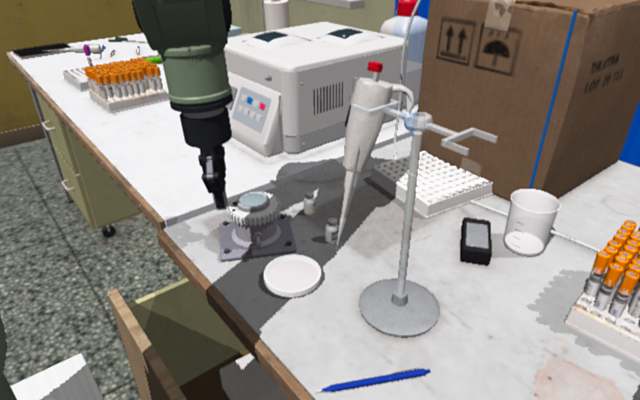

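```bash
python3 -c "
from plan import *
plan(12,.08,.0006,1,.061,0)
"
```

```text
yaw err -0.167
[[0, -0.0023, -0.0039, -0.0003, 0.066], [0, -0.002, -0.0041, -0.0003, 0.066], [0, -0.0016, -0.0042, -0.0003, 0.066], [0, -0.0013, -0.0043, -0.0003, 0.066], [0, -0.001, -0.0044, -0.0003, 0.066], [0, -0.0006, -0.0045, -0.0003, 0.066], [0, -0.0002, -0.0045, -0.0003, 0.066], [0, 0.0001, -0.0045, -0.0003, 0.066], [0, 0.0005, -0.0045, -0.0003, 0.066], [0, 0.0008, -0.0044, -0.0003, 0.066], [0, 0.0012, -0.0044, -0.0003, 0.066], [0, 0.0015, -0.0042, -0.0003, 0.066]]
```

>>> drive_tool:
  series:
    - [0,-0.0022,-0.004,-0.0003,0.066]
    - [0,-0.0019,-0.0041,-0.0003,0.066]
    - [0,-0.0015,-0.0043,-0.0003,0.066]
    - [0,-0.0012,-0.0044,-0.0003,0.066]
    - [0,-0.0008,-0.0044,-0.0003,0.066]
    - [0,-0.0005,-0.0045,-0.0003,0.066]
    - [0,-0.0001,-0.0045,-0.0003,0.066]
    - [0,0.0003,-0.0045,-0.0003,0.066]
    - [0,0.0006,-0.0045,-0.0003,0.066]
    - [0,0.001,-0.0044,-0.0003,0.066]
    - [0,0.0013,-0.0044,-0.0003,0.066]
    - [0,0.0017,-0.0042,-0.0003,0.066]

```text
clock: 22.2
position: [0.4111, 0.2224, 0.0627]
tool_rot: [-3.118, 0.036, -2.843]
force: [-9.6, 0.5, 7.2]
grip_width: 0.0001
```

```bash
python3 -c "
from plan import *
st()
print(bot.observe()['tool_rot'],bot.observe()['qpos'].round(2))
plan(12,.08,.0009,1,.061,0)
f=bot.grab_frame('scene')
cv2.imwrite('pics/s12.png',cv2.resize(f[130:280,170:350,::-1],None,fx=4,fy=4,interpolation=cv2.INTER_CUBIC))
"
```

```text
t 22.20 pos [0.4111 0.2224 0.0627] R 0.0573 phi -2.994 yaw-pi 0.298 Frad 9.5 Ftan -1.9 Fz 7.2 Mz -0.01 j7 0.63
[-3.11800686  0.03567614 -2.84338276] [-0.26  0.59 -0.5   2.14  0.63  0.54  0.63]
yaw err -0.15
[[0, 0.0017, -0.0043, -0.0001, 0.067], [0, 0.0021, -0.0041, -0.0001, 0.067], [0, 0.0024, -0.004, -0.0001, 0.067], [0, 0.0027, -0.0038, -0.0001, 0.067], [0, 0.003, -0.0035, -0.0001, 0.067], [0, 0.0033, -0.0033, -0.0001, 0.067], [0, 0.0035, -0.003, -0.0001, 0.067], [0, 0.0037, -0.0027, -0.0001, 0.067], [0, 0.004, -0.0024, -0.0001, 0.067], [0, 0.0041, -0.0021, -0.0001, 0.067], [0, 0.0043, -0.0018, -0.0001, 0.067], [0, 0.0044, -0.0014, -0.0001, 0.067]]
```

View pics/s12.png

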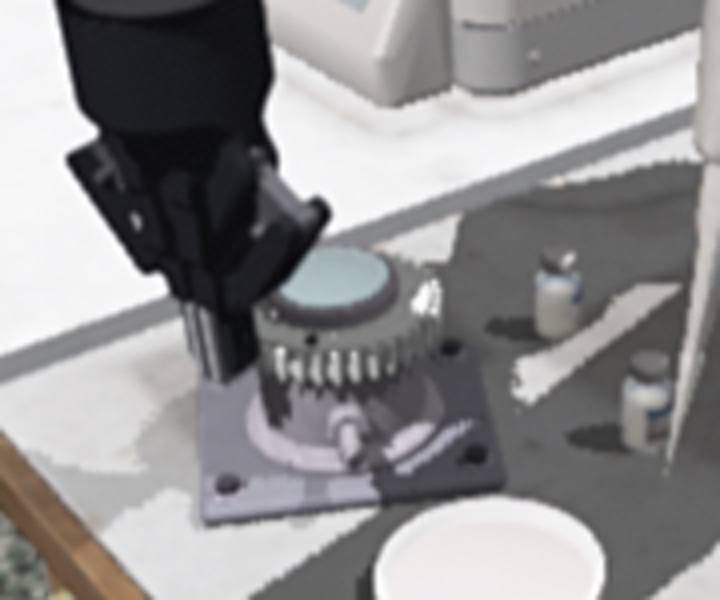

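```bash
python3 -c "
from plan import *
w=ray('scene',(247.8,214.8),.077)[:2]; print(w-C,np.hypot(*(w-C)),np.arctan2(*(w-C)[::-1]))
w=w-CT; print(np.hypot(*w),np.arctan2(*w[::-1]))
"
```

```text
[-0.03095545 -0.02894861] 0.0423823249436425 -2.389682847887875
0.0405222549982786 -2.3458437351675236
```

>>> drive_tool:
  series:
    - [0,0.0017,-0.0043,0,0.067]
    - [0,0.0021,-0.0041,0,0.067]
    - [0,0.0024,-0.004,0,0.067]
    - [0,0.0027,-0.0038,0,0.067]
    - [0,0.003,-0.0035,0,0.067]
    - [0,0.0033,-0.0033,0,0.067]
    - [0,0.0035,-0.003,0,0.067]
    - [0,0.0037,-0.0027,0,0.067]
    - [0,0.004,-0.0024,0,0.067]
    - [0,0.0041,-0.0021,0,0.067]
    - [0,0.0043,-0.0018,0,0.067]
    - [0,0.0044,-0.0014,0,0.067]

```text
clock: 23.45
position: [0.4444, 0.1779, 0.0617]
tool_rot: [-3.115, 0.019, -2.002]
force: [-3.0, -2.2, 0.7]
grip_width: 0.0002
```

```bash
python3 -c "
from plan import *
st()
print(bot.observe()['tool_rot'],bot.observe()['qpos'].round(2))
plan(12,.08,.0009,1,.061,0)
f=bot.grab_frame('scene')
cv2.imwrite('pics/s13.png',cv2.resize(f[130:280,170:350,::-1],None,fx=4,fy=4,interpolation=cv2.INTER_CUBIC))
"
```

```text
t 23.45 pos [0.4444 0.1779 0.0617] R 0.0578 phi -1.985 yaw-pi 1.140 Frad 3.2 Ftan -1.9 Fz 0.7 Mz -0.01 j7 1.47
[-3.11492153  0.01909382 -2.00186018] [ 0.04  0.66 -0.73  2.1   0.78  0.63  1.47]
yaw err 0.016
[[0, 0.0046, -0.0008, -0.0001, 0.081], [0, 0.0046, -0.0005, -0.0001, 0.081], [0, 0.0047, -0.0001, -0.0001, 0.081], [0, 0.0047, 0.0003, -0.0001, 0.081], [0, 0.0046, 0.0006, -0.0001, 0.081], [0, 0.0046, 0.001, -0.0001, 0.081], [0, 0.0045, 0.0014, -0.0001, 0.081], [0, 0.0043, 0.0017, -0.0001, 0.081], [0, 0.0042, 0.0021, -0.0001, 0.081], [0, 0.004, 0.0024, -0.0001, 0.081], [0, 0.0038, 0.0027, -0.0001, 0.081], [0, 0.0036, 0.003, -0.0001, 0.081]]
```

View pics/s13.png

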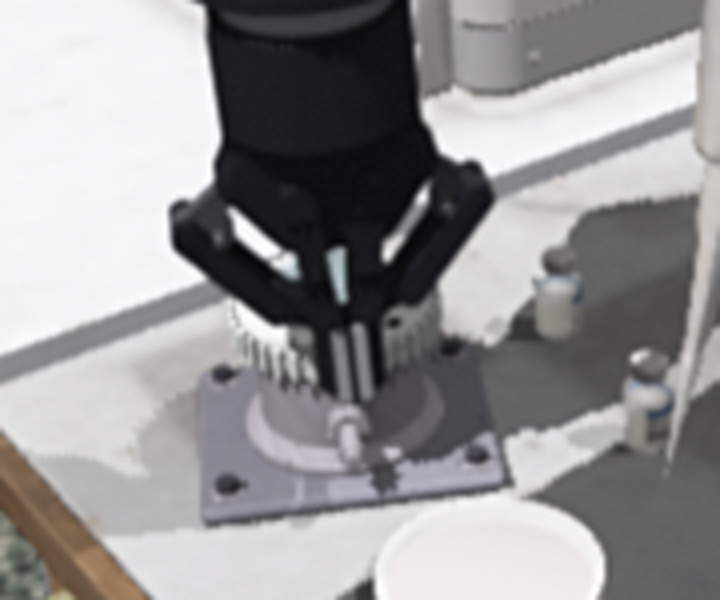

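>>> drive_tool:
  series:
    - [0,-0.003,-0.007,0,0]
    - [0,-0.004,-0.009,0.005,-0.05]
    - [0,-0.002,-0.004,0.025,-0.14]
    - [0,0,0,0.025,-0.145]
    - [0,0,0,0.02,-0.145]
    - [0,0,0,0.008,-0.145]
    - [0,-0.002,0.002,0,-0.145]
    - [0,-0.002,0.002,0,-0.145]
    - [0,-0.002,0.002,0,-0.145]
    - [0,-0.002,0.002,0,-0.145]
    - [0,-0.002,0.002,0,-0.145]
    - [0,-0.002,0.002,0,-0.145]

```text
clock: 24.7
position: [0.4191, 0.1627, 0.1523]
tool_rot: [-3.118, 0.027, 2.73]
force: [-0.5, -0.5, 0.2]
grip_width: 0.0002
```

>>> drive_tool:
  series:
    - [0,-0.002,0.002,0,-0.145]
    - [0,-0.002,0.002,0,-0.145]
    - [0,-0.002,0.002,0,-0.145]
    - [0,-0.002,0.002,0,-0.145]
    - [0,-0.002,0.002,0,-0.145]
    - [0,-0.002,0.002,0,-0.145]
    - [0,-0.002,0.002,0,-0.145]
    - [0,-0.002,0.002,0,-0.145]
    - [0,-0.002,0.002,0,-0.145]
    - [0,-0.002,0.002,0,-0.145]
    - [0,-0.002,0.002,0,-0.145]
    - [0,-0.002,0.002,0,-0.145]

```text
clock: 25.9
position: [0.3903, 0.1832, 0.1587]
tool_rot: [-3.129, 0.023, 0.93]
force: [0.1, 1.2, 0.4]
grip_width: 0.0004
```

```bash
python3 -c "
from plan import *
st();f=pic('w14')
print(bot.observe()['tool_rot'],bot.observe()['qpos'].round(2))
"
```

```text
t 25.90 pos [0.3903 0.1832 0.1587] R 0.0909 phi -2.590 yaw-pi -2.212 Frad -0.7 Ftan -0.9 Fz 0.4 Mz -0.04 j7 -1.26
[-3.12855331  0.02253489  0.92029752] [-0.5   0.34 -0.09  2.14  0.04  0.69 -1.27]
```

View pics/w14.png

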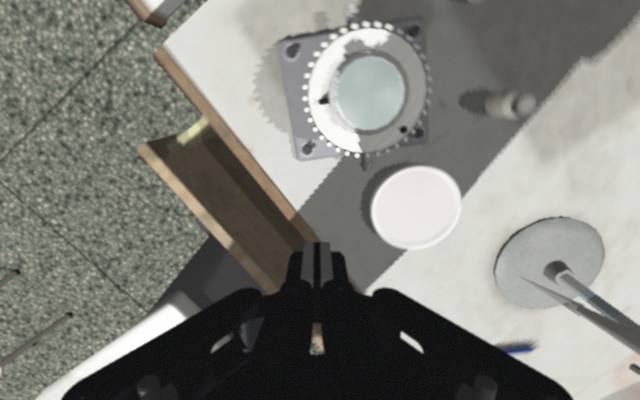

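```bash
python3 -c "
from plan import *
for c in (C,CT): print(ang((404,129),(323,99.5),c,.0775))
print([ (m['point'],ray('wrist',m['point'],.085)) for m in bot.masks_of('wrist','sight_glass')[:1]])
"
```

```text
pip r 0.0389 ang -1.416  ptr r 0.0315 ang 2.703 diff 2.164
pip r 0.0394 ang -1.350  ptr r 0.0292 ang 2.665 diff 2.268
[([368.2, 92.6], array([0.46825874, 0.23036526, 0.085     ]))]
```

>>> drive_tool:
  series:
    - [0,0,0.003,-0.01,-0.12]
    - [0,0,0.003,-0.02,-0.12]
    - [0,0.001,0.003,-0.02,-0.12]
    - [0,0.001,0.003,-0.025,-0.12]
    - [0,0.002,0.002,-0.015,0]
    - [0,0.002,0.001,-0.005,0]
    - [0,0,0,0,0]

```text
clock: 26.7
position: [0.3969, 0.1976, 0.0635]
tool_rot: [-3.129, 0.015, 0.45]
force: [0.1, 0.3, 0.5]
grip_width: -0.0002
```

```bash
python3 -c "
from plan import *
st()
print(bot.observe()['tool_rot'],bot.observe()['qpos'].round(2))
"
```

```text
t 26.70 pos [0.3969 0.1976 0.0635] R 0.0782 phi -2.703 yaw-pi -2.691 Frad -0.2 Ftan -0.2 Fz 0.5 Mz -0.03 j7 -1.66
[-3.12919672  0.01496615  0.45033302] [-0.59  0.54  0.01  2.18 -0.05  0.44 -1.66]
```

>>> drive_tool:
  series:
    - [0,0.006,0.0028,-0.001,0]
    - [0,0.006,0.0028,-0.001,0]
    - [0,0.003,0.0014,0,0]
    - [0,0.0018,0.0008,0,0]
    - [0,0.0014,0.0006,0,0]

```text
clock: 27.2
position: [0.4161, 0.206, 0.0637]
tool_rot: [-3.129, 0.015, 0.453]
force: [-12.5, -3.6, 2.2]
grip_width: -0.0002
```

```bash
python3 -c "
from plan import *
st()
plan(12,.08,.001,1,.062)
"
```

```text
t 27.20 pos [0.4161 0.206  0.0637] R 0.0572 phi -2.693 yaw-pi -2.689 Frad 12.8 Ftan -2.2 Fz 2.2 Mz -0.01 j7 -1.65
yaw err -0.004
[[0, 0.003, -0.0035, -0.0001, 0.08], [0, 0.0033, -0.0033, -0.0001, 0.08], [0, 0.0035, -0.003, -0.0001, 0.08], [0, 0.0038, -0.0027, -0.0001, 0.08], [0, 0.004, -0.0024, -0.0001, 0.08], [0, 0.0042, -0.0021, -0.0001, 0.08], [0, 0.0043, -0.0017, -0.0001, 0.08], [0, 0.0044, -0.0014, -0.0001, 0.08], [0, 0.0045, -0.001, -0.0001, 0.08], [0, 0.0046, -0.0007, -0.0001, 0.08], [0, 0.0046, -0.0003, -0.0001, 0.08], [0, 0.0046, 0.0001, -0.0001, 0.08]]
```

>>> drive_tool:
  series:
    - [0,0.0028,-0.0036,0,0.08]
    - [0,0.0033,-0.0033,0,0.08]
    - [0,0.0035,-0.003,0,0.08]
    - [0,0.0038,-0.0027,0,0.08]
    - [0,0.004,-0.0024,0,0.08]
    - [0,0.0042,-0.0021,0,0.08]
    - [0,0.0043,-0.0017,0,0.08]
    - [0,0.0044,-0.0014,0,0.08]
    - [0,0.0045,-0.001,0,0.08]
    - [0,0.0046,-0.0007,0,0.08]
    - [0,0.0046,-0.0003,0,0.08]
    - [0,0.0046,0.0001,0,0.08]

```text
clock: 28.4
position: [0.4568, 0.1738, 0.064]
tool_rot: [-3.122, 0.041, 1.45]
force: [-2.9, -4.6, 1.7]
grip_width: 0.0003
```

```bash
python3 -c "
from plan import *
st()
plan(12,.08,.001,1,.062)
"
```

```text
t 28.40 pos [0.4568 0.1738 0.064 ] R 0.0580 phi -1.760 yaw-pi -1.691 Frad 5.1 Ftan -2.0 Fz 1.7 Mz 0.05 j7 -0.88
yaw err -0.069
[[0, 0.0047, 0.0003, -0.0002, 0.074], [0, 0.0047, 0.0007, -0.0002, 0.074], [0, 0.0046, 0.001, -0.0002, 0.074], [0, 0.0045, 0.0014, -0.0002, 0.074], [0, 0.0044, 0.0018, -0.0002, 0.074], [0, 0.0042, 0.0021, -0.0002, 0.074], [0, 0.004, 0.0024, -0.0002, 0.074], [0, 0.0038, 0.0028, -0.0002, 0.074], [0, 0.0036, 0.0031, -0.0002, 0.074], [0, 0.0033, 0.0033, -0.0002, 0.074], [0, 0.0031, 0.0036, -0.0002, 0.074], [0, 0.0028, 0.0038, -0.0002, 0.074]]
```

>>> drive_tool:
  series:
    - [0,0.0047,0.0003,-0.0002,0.074]
    - [0,0.0047,0.0007,-0.0002,0.074]
    - [0,0.0046,0.001,-0.0002,0.074]
    - [0,0.0045,0.0014,-0.0002,0.074]
    - [0,0.0044,0.0018,-0.0002,0.074]
    - [0,0.0042,0.0021,-0.0002,0.074]
    - [0,0.004,0.0024,-0.0002,0.074]
    - [0,0.0038,0.0028,-0.0002,0.074]
    - [0,0.0036,0.0031,-0.0002,0.074]
    - [0,0.0033,0.0033,-0.0002,0.074]
    - [0,0.0031,0.0036,-0.0002,0.074]
    - [0,0.0028,0.0038,-0.0002,0.074]

```text
clock: 29.6
position: [0.5079, 0.1899, 0.0642]
tool_rot: [-3.115, 0.056, 2.37]
force: [0.7, -3.2, 1.1]
grip_width: 0.0002
```

```bash
python3 -c "
from plan import *
st(); f=pic('w15')
cv2.imwrite('pics/w15z.png',cv2.resize(f[0:300,160:480,::-1],None,fx=2.4,fy=2,interpolation=cv2.INTER_CUBIC))
plan(12,.08,.001,1,.062)
"
```

```text
t 29.60 pos [0.5079 0.1899 0.0642] R 0.0574 phi -0.793 yaw-pi -0.772 Frad 2.8 Ftan -1.8 Fz 1.1 Mz 0.04 j7 -0.17
yaw err -0.014
[[0, 0.0023, 0.004, -0.0002, 0.079], [0, 0.002, 0.0042, -0.0002, 0.079], [0, 0.0017, 0.0043, -0.0002, 0.079], [0, 0.0013, 0.0045, -0.0002, 0.079], [0, 0.0009, 0.0046, -0.0002, 0.079], [0, 0.0006, 0.0046, -0.0002, 0.079], [0, 0.0002, 0.0046, -0.0002, 0.079], [0, -0.0002, 0.0046, -0.0002, 0.079], [0, -0.0005, 0.0046, -0.0002, 0.079], [0, -0.0009, 0.0046, -0.0002, 0.079], [0, -0.0013, 0.0045, -0.0002, 0.079], [0, -0.0016, 0.0044, -0.0002, 0.079]]
```

View pics/w15z.png

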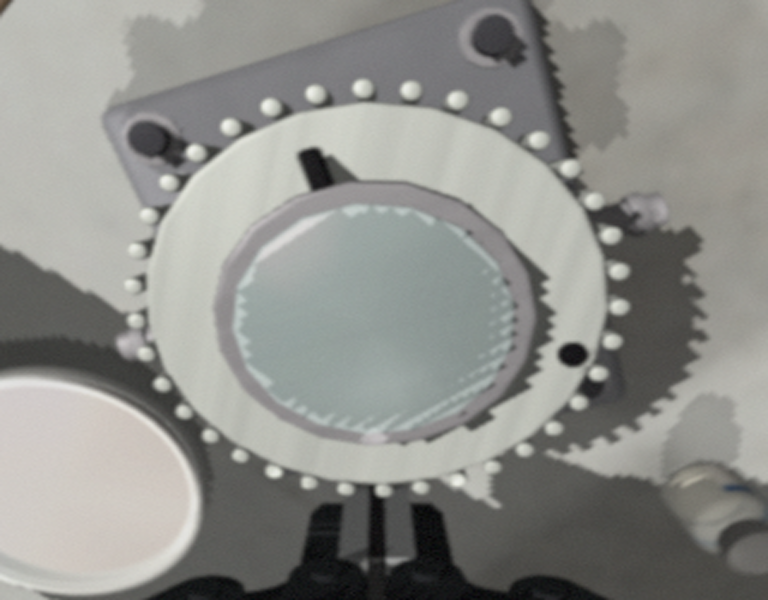

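```bash
python3 -c "
from plan import *
for c in (C,CT): print(ang((160+572/2.4-.3,176.8),(160+310/2.4-.3,75.3),c,.0785))
"
```

```text
pip r 0.0340 ang 0.618  ptr r 0.0358 ang 2.710 diff -2.091
pip r 0.0361 ang 0.577  ptr r 0.0335 ang 2.677 diff -2.100
```

>>> drive_tool:
  series:
    - [0,0.0023,0.004,-0.0002,0.077]
    - [0,0.002,0.0042,-0.0002,0.077]
    - [0,0.0017,0.0043,-0.0002,0.077]
    - [0,0.0013,0.0045,-0.0002,0.077]
    - [0,0.0009,0.0046,-0.0002,0.077]
    - [0,0.0006,0.0046,-0.0002,0.077]
    - [0,0.0002,0.0046,-0.0002,0.077]
    - [0,-0.0002,0.0046,-0.0002,0.077]
    - [0,-0.0005,0.0046,-0.0002,0.077]
    - [0,-0.0009,0.0046,-0.0002,0.077]
    - [0,-0.0013,0.0045,-0.0002,0.077]
    - [0,-0.0016,0.0044,-0.0002,0.077]

```text
clock: 30.85
position: [0.5235, 0.2373, 0.0655]
tool_rot: [-3.113, 0.074, -2.976]
force: [7.6, -0.7, -3.3]
grip_width: -0.0002
```

```bash
python3 -c "
from plan import *
st(); f=pic('w16')
cv2.imwrite('pics/w16z.png',cv2.resize(f[0:300,160:480,::-1],None,fx=2.4,fy=2,interpolation=cv2.INTER_CUBIC))
plan(6,.08,.001,1,.062)
"
```

```text
t 30.85 pos [0.5235 0.2373 0.0655] R 0.0561 phi 0.117 yaw-pi 0.165 Frad 7.5 Ftan -1.6 Fz -3.3 Mz 0.02 j7 0.54
yaw err -0.043
[[0, -0.0017, 0.0042, -0.0006, 0.073], [0, -0.0021, 0.0041, -0.0006, 0.073], [0, -0.0024, 0.0039, -0.0006, 0.073], [0, -0.0027, 0.0037, -0.0006, 0.073], [0, -0.003, 0.0035, -0.0006, 0.073], [0, -0.0032, 0.0032, -0.0006, 0.073]]
```

View pics/w16z.png

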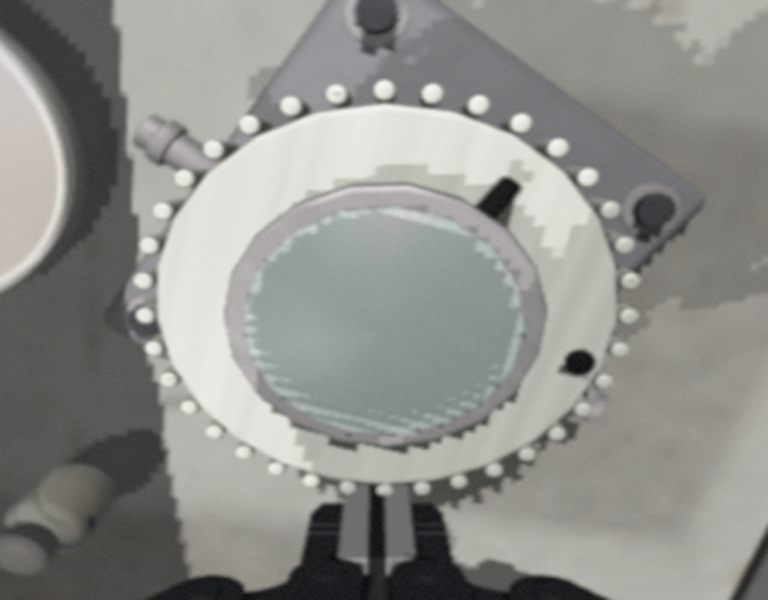

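```bash
python3 -c "
from plan import *
for c in (C,CT): print(ang((160+578/2.4-.3,180.8),(160+510/2.4-.3,91),c,.0785))
plan(11,.08,.001,1,.062)
"
```

```text
pip r 0.0350 ang 1.562  ptr r 0.0360 ang 2.736 diff -1.174
pip r 0.0352 ang 1.488  ptr r 0.0336 ang 2.706 diff -1.217
yaw err -0.043
[[0, -0.0017, 0.0042, -0.0003, 0.076], [0, -0.0021, 0.0041, -0.0003, 0.076], [0, -0.0024, 0.0039, -0.0003, 0.076], [0, -0.0027, 0.0037, -0.0003, 0.076], [0, -0.003, 0.0035, -0.0003, 0.076], [0, -0.0032, 0.0032, -0.0003, 0.076], [0, -0.0035, 0.0029, -0.0003, 0.076], [0, -0.0037, 0.0027, -0.0003, 0.076], [0, -0.0039, 0.0023, -0.0003, 0.076], [0, -0.0041, 0.002, -0.0003, 0.076], [0, -0.0042, 0.0017, -0.0003, 0.076]]
```

>>> drive_tool:
  series:
    - [0,-0.0017,0.0042,-0.0003,0.076]
    - [0,-0.0021,0.0041,-0.0003,0.076]
    - [0,-0.0024,0.0039,-0.0003,0.076]
    - [0,-0.0027,0.0037,-0.0003,0.076]
    - [0,-0.003,0.0035,-0.0003,0.076]
    - [0,-0.0032,0.0032,-0.0003,0.076]
    - [0,-0.0035,0.0029,-0.0003,0.076]
    - [0,-0.0037,0.0027,-0.0003,0.076]
    - [0,-0.0039,0.0023,-0.0003,0.076]
    - [0,-0.0041,0.002,-0.0003,0.076]
    - [0,-0.0042,0.0017,-0.0003,0.076]

```text
clock: 32.0
position: [0.4998, 0.2765, 0.0664]
tool_rot: [-3.111, 0.098, -2.122]
force: [6.0, 6.8, -5.1]
grip_width: 0.0002
```

```bash
python3 -c "
from plan import *
st(); f=pic('w17')
cv2.imwrite('pics/w17z.png',cv2.resize(f[0:300,160:480,::-1],None,fx=2.4,fy=2,interpolation=cv2.INTER_CUBIC))
"
```

```text
t 32.00 pos [0.4998 0.2765 0.0664] R 0.0558 phi 0.959 yaw-pi 1.019 Frad 9.0 Ftan -1.0 Fz -5.1 Mz 0.05 j7 1.22
```

View pics/w17z.png

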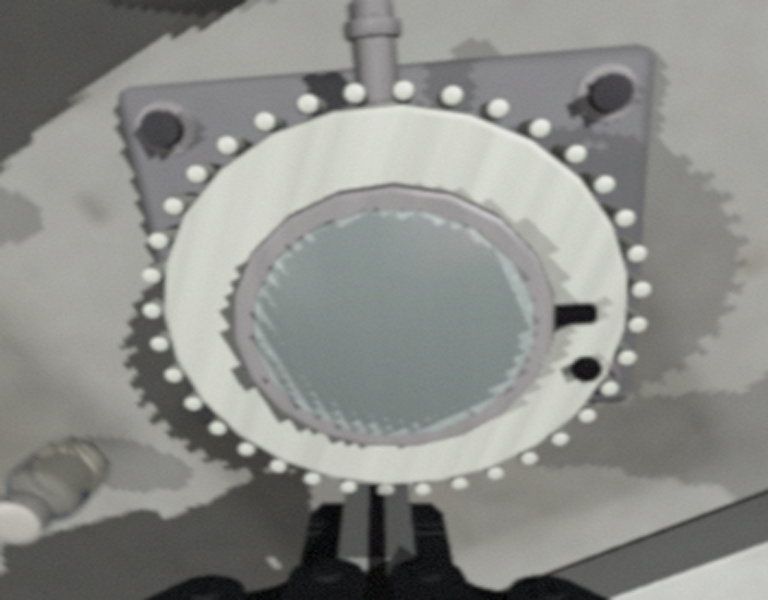

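```bash
cat > meas.py <<'E'
from plan import *
from scipy.optimize import least_squares
def meas(cr,pip,ptr,zr=.0759):
    q=lambda p:(160+p[0]/2.4-.3,p[1]/2-.25)
    W=np.array([ray("wrist",q(p),zr)[:2] for p in cr])
    r=least_squares(lambda c:np.hypot(*(W-c[:2]).T)-c[2],[.47,.23,.045]); print(r.x,r.fun.std())
    print(ang(q(pip),q(ptr),r.x[:2],zr+.0025))
E
python3 -c "
from meas import *
meas([(403,90),(308,103),(197,174),(152,275),(159,344),(247,450),(386,490),(495,473),(588,416),(638,324),(625,217),(540,127)],(585,369),(595,314))
meas([(403,90),(308,103),(197,174),(152,275),(159,344),(247,450),(386,490),(495,473),(588,416),(638,324),(625,217),(540,127)],(585,369),(578,315))
plan(4,.07,.001,.5,.064)
"
```

```text
[0.46742582 0.22934958 0.04336673] 8.585506536319603e-05
pip r 0.0360 ang 2.300  ptr r 0.0344 ang 2.658 diff -0.358
[0.46742582 0.22934958 0.04336673] 8.585506536319603e-05
pip r 0.0360 ang 2.300  ptr r 0.0315 ang 2.656 diff -0.356
yaw err -0.057
[[0, -0.0038, 0.0012, -0.0006, 0.063], [0, -0.0039, 0.001, -0.0006, 0.063], [0, -0.0039, 0.0007, -0.0006, 0.063], [0, -0.004, 0.0004, -0.0006, 0.063]]
```

>>> drive_tool:
  series:
    - [0,-0.0036,0.0012,-0.0003,0.06]
    - [0,-0.0037,0.001,-0.0003,0.06]
    - [0,-0.0037,0.0007,-0.0003,0.06]
    - [0,-0.0037,0.0004,-0.0003,0.06]

```text
clock: 32.45
position: [0.4868, 0.2834, 0.0666]
tool_rot: [-3.11, 0.106, -1.873]
force: [3.8, 5.7, -4.2]
grip_width: -0.0001
```

```bash
python3 -c "
from plan import *
st(); f=pic('w18')
cv2.imwrite('pics/w18z.png',cv2.resize(f[0:300,160:480,::-1],None,fx=2.4,fy=2,interpolation=cv2.INTER_CUBIC))
"
```

```text
t 32.45 pos [0.4868 0.2834 0.0666] R 0.0560 phi 1.222 yaw-pi 1.268 Frad 6.7 Ftan -1.6 Fz -4.2 Mz 0.01 j7 1.44
```

View pics/w18z.png

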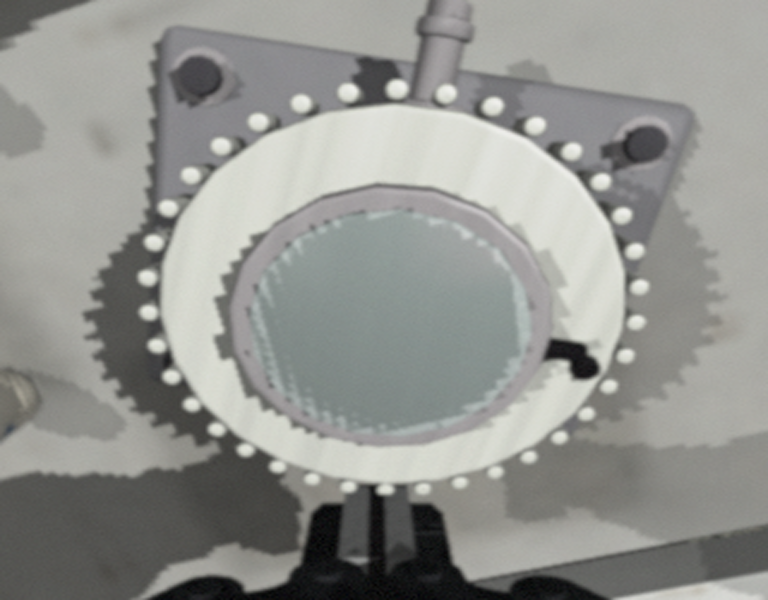

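```bash
python3 -c "
from meas import *
cr=[(397,89),(302,103),(191,175),(148,277),(156,345),(246,450),(385,490),(495,472),(587,414),(637,323),(622,215),(535,125)]
meas(cr,(585,367),(583,350))
meas(cr,(585,367),(570,349))
plan(2,.06,.001,.0,.0664)
"
```

```text
[0.46753612 0.22914814 0.04339602] 6.042383769639784e-05
pip r 0.0362 ang 2.563  ptr r 0.0341 ang 2.678 diff -0.115
[0.46753612 0.22914814 0.04339602] 6.042383769639784e-05
pip r 0.0362 ang 2.563  ptr r 0.0318 ang 2.672 diff -0.109
yaw err -0.043
[[0, -0.0035, 0.0001, -0.0001, 0.06], [0, -0.0035, -0.0001, -0.0001, 0.06]]
```

>>> drive_tool:
  series:
    - [0,-0.0028,0.0003,0,0.047]
    - [0,-0.0028,0.0001,0,0.047]

```text
clock: 32.7
position: [0.4815, 0.2852, 0.0671]
tool_rot: [-3.109, 0.109, -1.775]
force: [2.4, 4.7, -2.8]
grip_width: -0.0003
```

```bash
python3 -c "
from plan import *
st(); f=pic('w19')
cv2.imwrite('pics/w19z.png',cv2.resize(f[0:300,160:480,::-1],None,fx=2.4,fy=2,interpolation=cv2.INTER_CUBIC))
st()
"
```

```text
t 32.70 pos [0.4815 0.2852 0.0671] R 0.0561 phi 1.323 yaw-pi 1.367 Frad 5.1 Ftan -1.1 Fz -2.8 Mz -0.00 j7 1.52
t 32.75 pos [0.4813 0.2852 0.0671] R 0.0561 phi 1.327 yaw-pi 1.370 Frad 5.9 Ftan -0.7 Fz -2.6 Mz -0.01 j7 1.53
```

View pics/w19z.png

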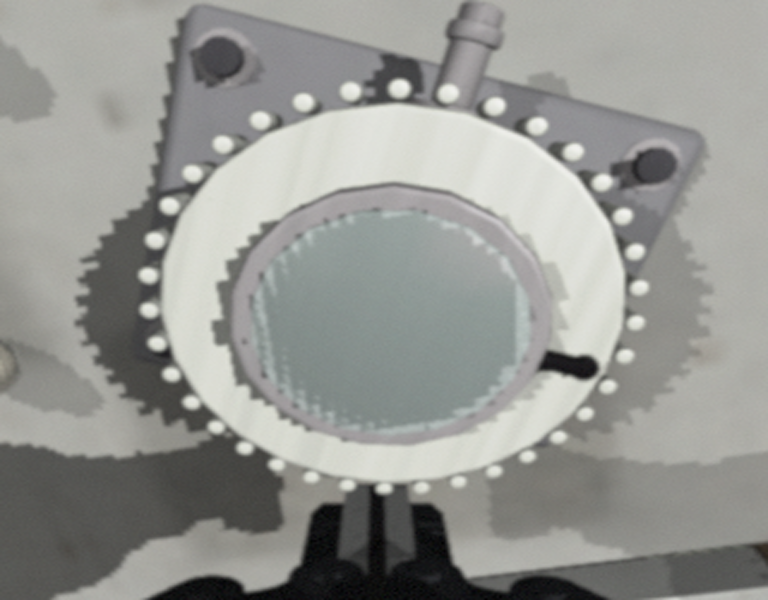

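>>> drive_tool:
  series:
    - [0,0.0007,0.003,0,0]
    - [0,0.0014,0.006,0,0]
    - [0,0.0025,0.01,0,0]
    - [0,0.0025,0.01,0.005,0]
    - [0,0,0.005,0.015,0]
    - [0,0,0,0.02,0]
    - [0,0,0,0,0]

```text
clock: 33.45
position: [0.4884, 0.3237, 0.1108]
tool_rot: [-3.111, 0.109, -1.776]
force: [0.2, 0.5, 0.0]
grip_width: 0.0
```

```bash
python3 -c "
from plan import *
st(); f=pic('w20')
cv2.imwrite('pics/w20z.png',cv2.resize(f[0:240,200:460,::-1],None,fx=3,fy=2.5,interpolation=cv2.INTER_CUBIC))
st()
"
```

```text
t 33.45 pos [0.4884 0.3237 0.1108] R 0.0952 phi 1.352 yaw-pi 1.365 Frad 0.5 Ftan -0.1 Fz 0.0 Mz 0.00 j7 1.56
t 33.50 pos [0.4882 0.3233 0.1098] R 0.0948 phi 1.352 yaw-pi 1.365 Frad 0.9 Ftan 0.1 Fz 0.0 Mz 0.04 j7 1.56
```

View pics/w20z.png

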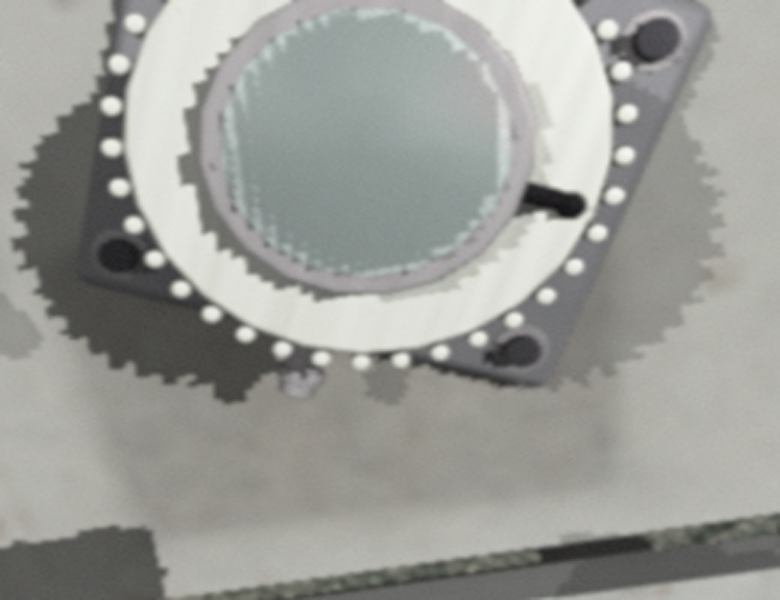

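```bash
python3 - <<'E'
from plan import *
from scipy.optimize import least_squares
q=lambda p:(200+p[0]/3-.33,p[1]/2.5-.3)
cr=[(135,23),(119,64),(111,105),(112,147),(119,187),(180,289),(246,334),(322,358),(401,360),(479,339),(547,295),(597,233),(624,155),(628,113),(608,29)]
W=np.array([ray("wrist",q(p),.076)[:2] for p in cr])
r=least_squares(lambda c:np.hypot(*(W-c[:2]).T)-c[2],[.47,.23,.045]); print(r.x,r.fun.std())
for ptr in ((545,197),(535,195),(530,193)): print(ang(q((570,205)),q(ptr),r.x[:2],.0785))
f=cv2.imread('pics/w20.png'); cv2.imwrite('pics/w20y.png',cv2.resize(f[60:100,360:410],None,fx=14,fy=14,interpolation=cv2.INTER_CUBIC))
E
```

```text
[0.46761917 0.22933863 0.04325948] 8.713751101128411e-05
pip r 0.0360 ang 2.652  ptr r 0.0311 ang 2.659 diff -0.007
pip r 0.0360 ang 2.652  ptr r 0.0294 ang 2.656 diff -0.004
pip r 0.0360 ang 2.652  ptr r 0.0285 ang 2.660 diff -0.008
```

View pics/w20y.png

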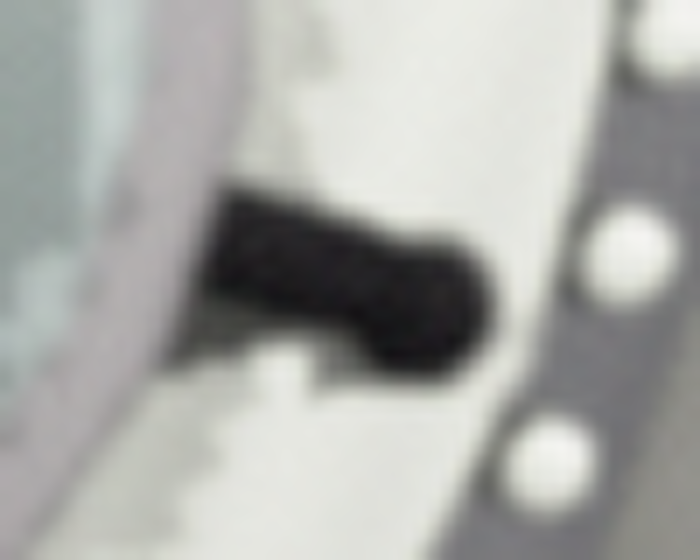

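```bash
python3 - <<'E'
from st import *
for n in ("scene","side"):
    f=bot.grab_frame(n); cv2.imwrite(f"pics/{n}F.png",f[:,:,::-1])
    g=cv2.imread(f"pics/{n}0.png")
a=cv2.imread("pics/scene0.png")[170:310,190:370]; b=cv2.imread("pics/sceneF.png")[170:310,190:370]
cv2.imwrite("pics/cmp.png",cv2.resize(np.hstack([a,b]),None,fx=2.2,fy=2.2))
st()
E
```

```text
t 33.60 pos [0.4879 0.3222 0.1081] R 0.0936 phi 1.353 yaw-pi 1.364 Frad 0.1 Ftan 0.6 Fz -0.5 Mz 0.03 j7 1.56
```

View pics/cmp.png

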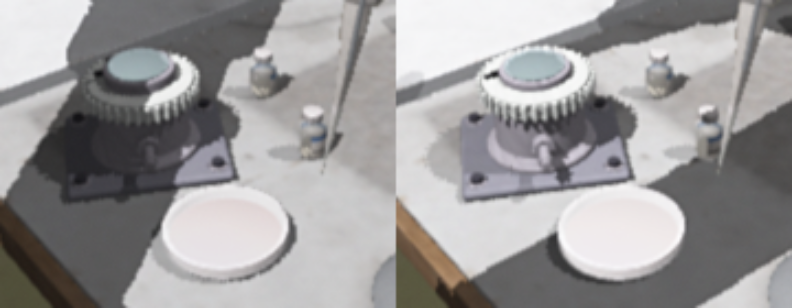

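>>> drive_tool:
  series:
    - [0,0,0.01,0.02,0]
    - [0,0,0.01,0.02,0]
    - [0,0,0,0.01,0]
    - [0,0,0,0,0]
    - [0,0,0,0,0]

```text
clock: 34.1
position: [0.487, 0.3402, 0.1569]
tool_rot: [-3.115, 0.102, -1.779]
force: [-0.6, -1.0, -0.2]
grip_width: -0.0001
```

```bash
python3 -c "
from st import *
st(); bot.grab_frame('scene'); st(); print(bot.job_done())"
```

```text
t 34.10 pos [0.487  0.3402 0.1569] R 0.1111 phi 1.396 yaw-pi 1.363 Frad -1.1 Ftan 0.4 Fz -0.2 Mz 0.01 j7 1.60
t 34.15 pos [0.487  0.3402 0.1568] R 0.1111 phi 1.396 yaw-pi 1.363 Frad 0.6 Ftan -0.6 Fz -0.4 Mz -0.02 j7 1.60
the job is handed in; nothing more can be done
None
```

The locking ring is loosened as asked: it started 0.92 rad before the pointer, came to it, then made two full turns more and stopped with the pip at the pointer. I rolled it anticlockwise with the shut fingertips against the rim in three strokes, then drew the arm back radially and lifted it clear. The job was handed in at 34.15 s of the 61 s allowed.

- **Final angle:** the last close wrist picture put the pip 0.004 to 0.008 rad short of the pointer, with an uncertainty of a few hundredths of a radian.
- **Turn count:** I followed the pip by picture through every stroke. In the middle stroke it was hidden for a while, including as it passed the pointer the first full turn. There I relied on how far the fingertip had travelled, and the next pictures of the pip agreed.
- **Bystanders:** comparing the scene picture before and after, the vials and dish stand where they did. The fingers stayed at the rim and I saw no contact with the sight glass.
- **Forces:** the readings taken between moves never passed about 13 N radially. That is a little over the suggested 10 N on three occasions, twice on first contact and once mid-stroke, but well under the failure limits.
- **Disagreement:** the cell's axis measured by camera and by fingertip contact differed by about 2.6 mm. I used the contact value for the strokes and a fresh fit to the ring in the picture for the final angle.
- **Tool tilt:** pressing on the rim tilted the tool by up to about 8°. This had no visible effect on the result.

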